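# Pack the sampling caddy

### The job

Pack the grey sampling caddy, lowest thing first: lay the white marker with the black cap flat in the long channel, then stand the larger orange rubber stopper (wide end up) in the middle-sized compartment, then the dropper bottle with the rubber bulb in the smallest compartment, and last the smaller blue-capped bottle in the largest compartment. Everything stands upright on the caddy's floor between its dividers. Leave the look-alikes where they are: the taller blue-capped bottle, the red-capped bottle, the small orange stopper and the thin black pen.

Things in the scene. Friction and masses are not known exactly. Their poses are not given: they have to be found in the camera images.
- caddy: Shallow fixed grey tray, 147 (its x) x 208 (its y) x 12 mm high, a wire grip on each short end. Origin: centre of underside, z up. Floor, walls and dividers 3 mm thick. Insides (mm, x by y, centre in tray frame): long channel 66 x 202 at (-37.5, 0); largest compartment 72 x 80 at (34.5, 61); middle-sized 72 x 62 at (34.5, -13); smallest 72 x 54 at (34.5, -74).
- marker: White marker pen with a black cap, lying flat, about 135 mm long (along its y) and 16 mm thick, 30 g. Origin: centre of its underside as it lies, mid-length; z up.
- stopper: The larger of the two orange rubber stoppers: solid, tapered, 40 mm across at the top, about 32 mm at the foot, 30 mm high, standing wide end up. Origin: centre of its underside; z up. Best held at its top edge (the upper 15 mm).
- dropper: Small amber glass dropper bottle with black collar and orange rubber bulb, 86 mm high: body 37 mm across up to 40 mm, shoulder to 49 mm, collar 24 mm across from 49 to 62 mm, bulb 14 mm across above. All rigid; about 60 g. Origin: centre of its underside; z up.
- bottle: The smaller of the two clear bottles with blue screw caps: 104 mm high, body 54 mm across up to 58 mm, shoulder sloping in to 38 mm at 82 mm, cap 43 mm across from 82 to 104 mm; about 130 g, cap fixed. Origin: centre of its underside; z up.
- tall_bottle: Look-alike, to be left: the taller clear bottle with a blue screw cap, 142 mm high, 60 mm across. Origin: centre of its underside.
- red_cap: Look-alike, to be left: small amber bottle with a red screw cap and no rubber bulb, 92 mm high, 40 mm across. Origin: centre of its underside.
- small_stopper: Look-alike, to be left: the small orange rubber stopper, 24 mm across, 18 mm high. Origin: centre of its underside.
- thin_pen: Look-alike, to be left: thin all-black pen, 145 mm long, 12 x 9 mm, lying along its y. Origin: centre of its underside.
- blender: Fixed obstacle: the upright blender that stands on the worktop, at most 110 mm from its axis to any side, about 350 mm high. Origin: on its axis at the foot. Things stand round its front and sides; pass in front of it (lower x) when crossing from side to side.
Things that resemble listed ones, but are neither listed nor needed, are in the scene too. What is shaped like the bottle but purple is not meant.

How it is judged:
By the outcome, as a careful person would: the job done as asked, in the order asked, and still so for the second after the job is handed in, with the robot touching nothing.
It also fails if it takes over 115 s, if anything falls off the work surface, if the arm or the gripper's body presses on something with over 40 N, if the wrist force passes 120 N, or if a joint passes its speed limit or range.

### The arm

A 7-joint arm with a two-finger parallel gripper is mounted at the origin on a cart in front of the work surface, level with it; the furniture and walls round the work are solid. World frame = base frame: x ahead of the robot, y to its left, z up, the work surface at z = 0. Lengths are in mm, angles in rad, forces in N, time in s.
With the tool pointing down it reaches from about 425 to 825 mm from the base axis. Payload 3.6 kg.
Tool frame: the origin (TCP) lies at the very end of the fingers, on their centre line; the grasp point (between the pads) lies 19 mm behind it (bot.tcp_to_grasp is the z of the grasp point in the tool frame, in mm); z points along the fingers, y is the direction in which the jaws open and shut (so a half turn about z gives the same grasp; the last joint's range is limited). The gripper opens to 85 mm and grips with 20 to 120 N. Pads are 22 mm wide; open, the fingers measure 114 mm over their backs; the gripper's body (76 mm by 85 mm) begins 54 mm behind the grasp point. The pads swing forward as they close: fully open they stand 13 mm farther back than shut.
Start: joints at [1.246, 0.615, -0.013, 1.423, 0.008, 1.103, -0.04], TCP at [190.733, -621.356, 231.297] pointing down, gripper open.
Joint ranges: [-3.12, 3.12], [-0.3, 2.06], [-1.34, 1.32], [0.26, 2.42], [-1.36, 4.5], [0.01, 1.98], [-2.84, 2.84]. Speed limits (rad/s): [2.79, 2.79, 3.14, 3.14, 3.14, 3.14, 3.14].

### API

Orientations are given as a rotation vector (axis times angle).
In Python, from rig import bot gives the robot as it stands.
- The arm moves only by the shell command python3 -m crank 'ROWS' [OPENING]. ROWS is JSON, a list that holds one entry, the list of rows, each a list of 6 numbers: the shift along the tool's x, y, z in cm, then the turn, a rotation vector about the tool's x, y, z in degrees. In form: [[[x, y, z, rx, ry, rz], ...]]. A call has 1 to 5 rows; each row is the pose to reach, as a shift and turn from the pose commanded when the call began, along the tool's axes at that moment; what a row does not reach only later rows make up. A row lasts 1/12 s, in which the tool goes at most 41.7 mm and 7.16 degrees, less where a joint would pass 70% of its speed; a pose out of reach is approached as far as the arm can. A call with a gripper value outside its range is refused whole. OPENING is the opening, from -1 (shut) to 1 (fully open), so that 0 is half open, set as the call begins (- or left out, the last holds). The fingers move at their own pace and stop on an object; the grip force is fixed at half the most. Time passes only in rows, so rows that repeat a pose let the fingers close. It gives the time, the measured TCP pose, the force and the opening at its end, in the units of the state.
- bot.state(): the state, without advancing time (a new reading comes with each control period).
- bot.read_camera(name): name is "scene" or "top" or "wrist"; returns the picture (420x560x3 uint8, blue, green, red); there is no depth.
- bot.camera_info(name): a dict with "fx", "fy", "cx", "cy" (pixels), "camera_from_world" (4x4, takes a point from world to camera coordinates). Camera axes: x right, y down, z forward; pixel columns grow to the right and rows downward; lengths in mm; the calibration is good to about 2 mm. A picture is of the moment at which its call begins: read the wrist's pose just before it. camera_info takes no time and is no camera call; for the wrist camera it gives the pose at the moment of the call.
- bot.finish_job(): hands the job in, once; it reports no verdict.
The state is a dict: "t": time; "qpos": joint angles; "qvel": joint speeds; "tau": joint torques, N m; "eef_pos": TCP position; "eef_rot": TCP orientation; "wrist_force": force on the tool from outside, world axes, zero at the start; "moment": the same for the moment, N m; "width": finger opening in mm.
Only numpy, scipy, OpenCV 4.12 (cv2) and the standard library are available. Lean on these libraries where they do the work, as an engineer would, in place of code of your own. Each camera call takes 0.05 s, during which the arm holds its last target.

## Working session

There is one attempt and no reset: what is moved stays moved. The work goes in short steps, Python scripts to look and compute and a shell command to move; the robot and the scene stay as the last step left them, time stands still between calls to the robot, and variables do not carry over. Pictures are saved under pics/ and viewed, and the job is handed in when it is done.

```bash
ls; mkdir -p pics
python3 - <<'E'
from rig import bot
import cv2
print(bot.state(), bot.tcp_to_grasp)
for n in ("scene","top","wrist"):
    i=bot.camera_info(n); print(n,i)
    cv2.imwrite(f"pics/{n}0.png",bot.read_camera(n))
E
```

```text
pics
{'t': 0.0, 'qpos': array([ 1.24649473,  0.61588787, -0.0126143 ,  1.42495144,  0.00811009,
        1.10341197, -0.04039892]), 'qvel': array([-2.94216592e-03, -8.23892868e-05, -8.42676815e-04, -2.12909749e-04,
       -8.31857650e-04,  9.63055044e-04, -7.48942359e-04]), 'tau': array([ 9.40654718e-04, -4.69218564e+01,  2.59372350e-01, -1.71034688e+01,
        9.84531012e-03,  9.59530065e-03, -1.68906246e-05]), 'eef_pos': array([ 190.49435044, -620.63104857,  230.14111156]), 'eef_rot': array([-3.10427040e+00, -4.65787445e-01,  6.83593641e-04]), 'wrist_force': array([-0.15352478, -0.09771257, -0.23195803]), 'moment': array([-0.01310335,  0.01460872, -0.01301818]), 'width': 85.61444587835744} -18.700000000000003
scene {'fx': 510.76585515608457, 'fy': 510.76585515608457, 'cx': 283.45127033186674, 'cy': 206.5927337817407, 'camera_from_world': array([[ 9.01858399e-01, -4.31865393e-01,  1.19879512e-02,
        -4.65040318e+02],
       [-1.88805258e-01, -4.18933670e-01, -8.88170679e-01,
         1.18551580e+02],
       [ 3.88592336e-01,  7.98740798e-01, -4.59357306e-01,
         1.37149780
[... 335 characters left out ...]
175264e-02, -8.11220101e-02,
         4.69304710e+02],
       [ 8.10720967e-02,  2.98275317e-03, -9.96703777e-01,
         1.22926736e+03],
       [ 0.00000000e+00,  0.00000000e+00,  0.00000000e+00,
         1.00000000e+00]])}
wrist {'fx': 295.37726549709157, 'fy': 295.37726549709157, 'cx': 279.58901303132217, 'cy': 210.76020769041708, 'camera_from_world': array([[ 2.93806633e-01, -9.55861882e-01, -2.39270163e-03,
        -6.47761641e+02],
       [-9.20689077e-01, -2.83666490e-01,  2.68076380e-01,
        -3.59270886e+01],
       [-2.56922722e-01, -7.65596843e-02, -9.63394690e-01,
         3.79335697e+02],
       [ 0.00000000e+00,  0.00000000e+00,  0.00000000e+00,
         1.00000000e+00]])}
```

View pics/top0.png

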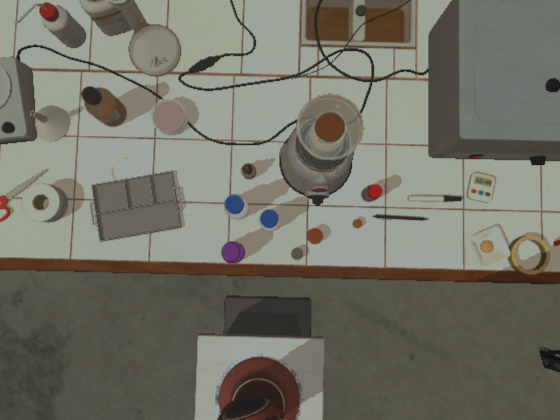

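View pics/scene0.png

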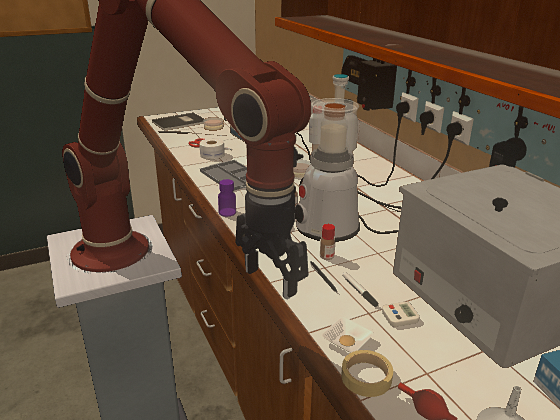

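View pics/wrist0.png

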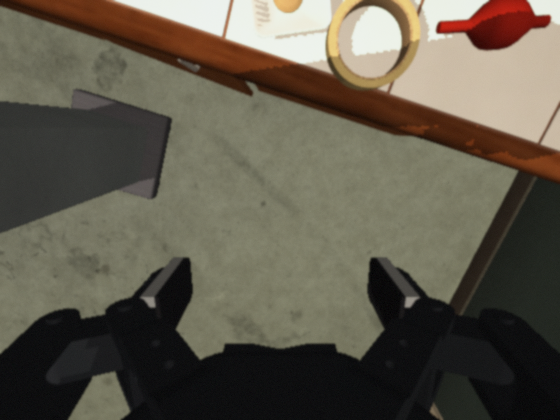

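```bash
cat > h.py <<'E'
import numpy as np, cv2
from scipy.spatial.transform import Rotation as R
from rig import bot
def ray(info,u,v):
    T=np.array(info["camera_from_world"]);Rm=T[:3,:3];c=-Rm.T@T[:3,3]
    d=Rm.T@np.array([(u-info["cx"])/info["fx"],(v-info["cy"])/info["fy"],1]);return c,d/np.linalg.norm(d)
def atz(info,u,v,z):
    c,d=ray(info,u,v);return c+d*(z-c[2])/d[2]
def proj(info,p):
    T=np.array(info["camera_from_world"]);q=T[:3,:3]@np.asarray(p,float)+T[:3,3]
    return np.array([info["fx"]*q[0]/q[2]+info["cx"],info["fy"]*q[1]/q[2]+info["cy"]])
def tri(obs):
    A=np.zeros((3,3));b=np.zeros(3)
    for i,u,v in obs:
        c,d=ray(i,u,v);M=np.eye(3)-np.outer(d,d);A+=M;b+=M@c
    p=np.linalg.solve(A,b);return p,[np.linalg.norm((np.eye(3)-np.outer(ray(*o)[1],ray(*o)[1]))@(p-ray(*o)[0])) for o in obs]
def crop(n,name,x0,y0,x1,y1,s,img=None):
    im=bot.read_camera(n) if img is None else img
    cv2.imwrite("pics/"+name,cv2.resize(im[y0:y1,x0:x1],None,fx=s,fy=s,interpolation=cv2.INTER_CUBIC))
def down(yaw): # tool z down, tool y at angle: tool x axis at world angle yaw
    x=np.array([np.cos(yaw),np.sin(yaw),0]);z=np.array([0,0,-1.]);y=np.cross(z,x)
    return np.c_[x,y,z]
def delta(pos,yaw,s=None):
    """row from current measured pose to target TCP pos with tool x at yaw (world)"""
    s=s or bot.state();R0=R.from_rotvec(s["eef_rot"]).as_matrix()
    sh=R0.T@(np.array(pos)-s["eef_pos"])/10
    rv=np.degrees(R.from_matrix(R0.T@down(yaw)).as_rotvec())
    return np.round(sh,2),np.round(rv,1)
E
python3 - <<'E'
from h import *
s=bot.state();R0=R.from_rotvec(s["eef_rot"]).as_matrix();print(R0.round(3), np.arctan2(R0[1,0],R0[0,0]))
im=cv2.imread("pics/top0.png")
crop(0,"top_c1.png",210,150,330,270,5,im)
crop(0,"top_c2.png",340,160,480,250,5.5,im)
crop(0,"top_c3.png",80,160,200,250,6,im)
i=bot.camera_info("top")
for n,u,v,z in [("blueL",235,205,104),("blueR",269,218,104),("dropper?",248,171,86),("stopper",315,236,30),("sm",358,223,18),("grey",297,253,20),("red",373,191,92),("marker",435,198,10),("pen",400,217,5),("purple",233,252,104),("caddy",138,206,5),("blender",318,165,200)]:
    print(n,atz(i,u,v,z).round())
E
```

```text
[[ 0.956  0.293 -0.001]
 [ 0.293 -0.956  0.002]
 [ 0.    -0.002 -1.   ]] 0.2978593429319495
blueL [470.  66. 104.]
blueR [441. -15. 104.]
dropper? [554.  39.  86.]
stopper [ 404. -129.   30.]
sm [ 440. -237.   18.]
grey [361. -85.  20.]
red [ 513. -260.   92.]
marker [ 509. -434.   10.]
pen [ 459. -346.    5.]
purple [360.  67. 104.]
caddy [470. 323.   5.]
blender [ 553. -120.  200.]
```

View pics/top_c1.png

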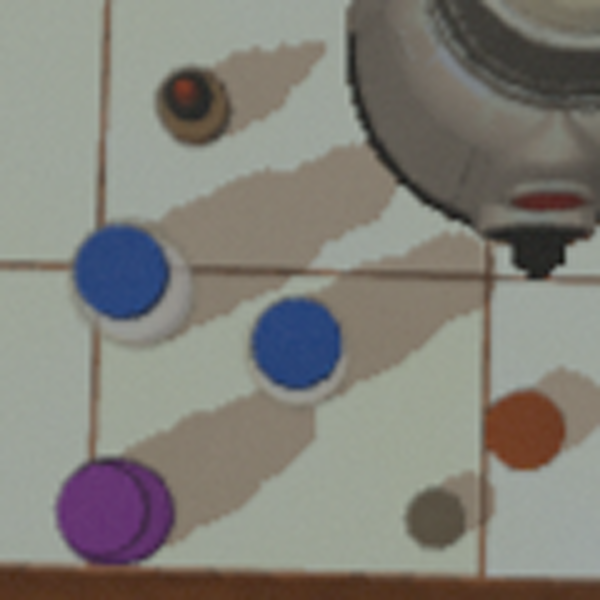

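View pics/top_c2.png

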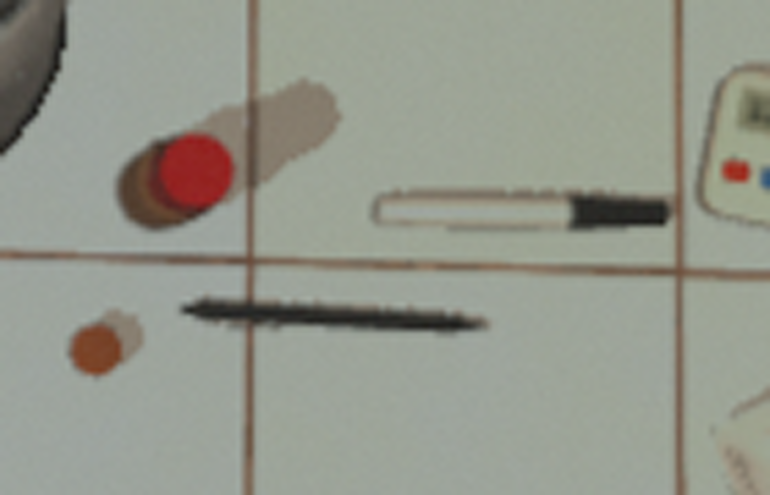

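View pics/top_c3.png

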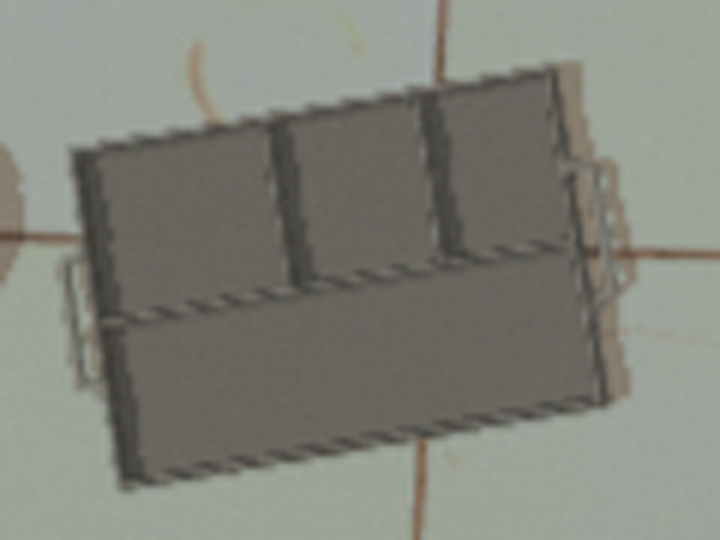

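```bash
python3 - <<'E'
from h import *
s=bot.state();R0=R.from_rotvec(s["eef_rot"]).as_matrix()
T=bot.camera_info("wrist")["camera_from_world"];c=-T[:3,:3].T@T[:3,3]
print("cam in tool",(R0.T@(c-s["eef_pos"])).round(1),(T[:3,:3]@R0).round(3))
i=bot.camera_info("top");Tt=i["camera_from_world"];print("topcam",(-Tt[:3,:3].T@Tt[:3,3]).round())
for u,v in [(280,165),(352,165),(316,205),(316,130)]: print(atz(i,u,v,0).round(),atz(i,u,v,150).round())
cs=[(92.5,184.7),(172.5,171.3),(181.2,227),(100.5,241.3)]
P=np.array([atz(i,*c,12) for c in cs]);print(P.round(1),P.mean(0)); 
print([np.linalg.norm(P[k]-P[(k+1)%4]).round(1) for k in range(4)])
a=P[0]-P[1];b=P[3]-P[2];d=a+b;print("caddy y dir deg",np.degrees(np.arctan2(d[1],d[0])))
e=(P[0]-P[3])+(P[1]-P[2]);print("caddy x dir",np.degrees(np.arctan2(e[1],e[0])))
# marker ends crop c2 /5.5
m=[(340+373/5.5,160+210/5.5),(340+670/5.5,160+211/5.5)]
Q=[atz(i,*k,8) for k in m];print(Q,np.linalg.norm(Q[0]-Q[1]))
print(delta([480,-434,230],0),delta([480,-434,230],-0.0))
E
python3 - <<'E'
import sys;sys.path.insert(0,'.')
from h import *
im=cv2.imread("pics/scene0.png")
cv2.imwrite("pics/scene_c1.png",cv2.resize(im[60:280,200:420],None,fx=2.7,fy=2.7,interpolation=cv2.INTER_CUBIC))
E
```

```text
cam in tool [  67.3   -1.  -143.3] [[ 0.     1.     0.   ]
 [-0.963  0.    -0.268]
 [-0.268  0.     0.963]]
topcam [ 369.  -40. 1263.]
[585. -37.   0.] [560. -37. 150.]
[ 590. -223.    0.] [ 564. -201.  150.]
[ 484. -132.    0.] [ 471. -121.  150.]
[ 680. -128.    0.] [ 643. -118.  150.]
[[520.4 439.6  12. ]
 [560.1 237.1  12. ]
 [418.5 209.   12. ]
 [377.1 411.3  12. ]] [469.03638467 324.24621873  12.        ]
[np.float64(206.3), np.float64(144.4), np.float64(206.5), np.float64(146.1)]
caddy y dir deg 101.32283071631723
caddy x dir 11.21119359222159
[array([ 506.96575567, -365.03607572,    8.        ]), array([ 510.03549662, -502.66623048,    8.        ])] 137.66438467607026
(array([33.15, -9.36,  0.06]), array([-0.1,  0. , 17.1])) (array([33.15, -9.36,  0.06]), array([-0.1,  0. , 17.1]))
```

View pics/scene_c1.png

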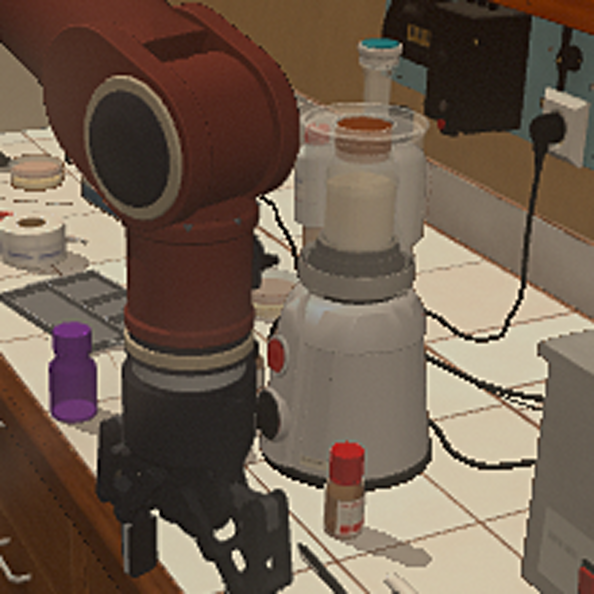

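```bash
cat >> h.py <<'E'
def goto(x,y,z,yawdeg): 
    s=bot.state(); a,b=delta([x,y,z],np.radians(yawdeg),s); print("row",a,b,"dist",np.linalg.norm(a)*10)
E
python3 -c "
from h import *
goto(508,-455,225,91)"
```

```text
row [35.21 -6.53  0.55] [ -0.1  -0.1 -73.9] dist 358.14626900192616
```

```bash
python3 -m crank '[[[35.2,-6.5,0.5,0,0,-74],[35.2,-6.5,0.5,0,0,-74],[35.2,-6.5,0.5,0,0,-74],[35.2,-6.5,0.5,0,0,-74],[35.2,-6.5,0.5,0,0,-74]]]' 1; python3 -c "
from h import *
goto(508,-455,225,91)"
```

```text
t: 0.57
eef_pos: [376.8, -523.8, 228.2]
eef_rot: [-2.809, -1.407, 0.0]
wrist_force: [0.5, -0.2, -0.4]
width: 85.5
row [13.37  6.38  0.32] [ -0.   -0.  -37.8] dist 148.17682004956106
```

```bash
python3 -m crank '[[[13.4,6.4,0.3,0,0,-38],[13.4,6.4,0.3,0,0,-38],[13.4,6.4,0.3,0,0,-38],[13.4,6.4,0.3,0,0,-38],[13.4,6.4,0.3,0,0,-38]]]'; python3 -c "
from h import *
np.save('w1.npy',bot.camera_info('wrist')['camera_from_world'])
cv2.imwrite('pics/w1.png',bot.read_camera('wrist'))
goto(508,-435,225,91)"
```

```text
t: 0.98
eef_pos: [514.9, -449.2, 224.7]
eef_rot: [-2.226, -2.216, -0.012]
wrist_force: [0.2, 1.0, 0.2]
width: 85.5
row [ 1.76 -0.33 -0.04] [ 0.1 -0.2 -1.3] dist 17.911169699380327
```

View pics/w1.png

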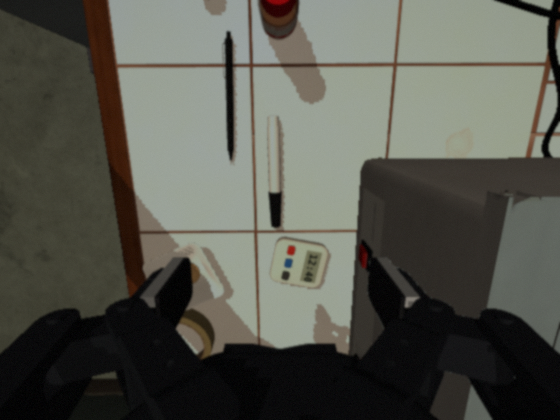

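```bash
python3 -c "
from h import *
t=bot.camera_info('top');w=dict(bot.camera_info('wrist'));w['camera_from_world']=np.load('w1.npy')
for a,b in [((407.8,198.2),(273,115)),((461.8,198.4),(276,227)),((443.9,198.2),(275,191)),((430,157),(362,160))]:
  print(tri([(t,*a),(w,*b)]))
print([atz(w,273,115,8),atz(w,276,227,8)])
goto(508.5,-432,120,91.3)
"
```

```text
(array([ 507.39097604, -364.29893503,    9.64504134]), [np.float64(0.7054482702409994), np.float64(0.7054482702411746)])
(array([ 510.21880607, -501.96537701,    7.3715614 ]), [np.float64(0.8644271393126297), np.float64(0.8644271393127089)])
(array([ 508.85169811, -452.39798252,   19.29830723]), [np.float64(1.1783543416600164), np.float64(1.1783543416599331)])
(array([ 609.68387285, -414.41549448,   30.07614401]), [np.float64(0.7758703616829411), np.float64(0.7758703616829047)])
[array([ 508.01895709, -363.95346035,    8.        ]), array([ 510.46325746, -500.88081886,    8.        ])]
row [ 2.02 -0.3  10.46] [ 0.1 -0.2 -1.6] dist 106.57485632174223
```

```bash
python3 -m crank '[[[2.0,-0.3,10.4,0,0,-1.6],[2.0,-0.3,10.4,0,0,-1.6],[2.0,-0.3,14.4,0,0,-1.6],[2.0,-0.3,17.4,0,0,-1.6],[2.0,-0.3,17.4,0,0,-1.6]]]' 0; python3 -c "
from h import *
cv2.imwrite('pics/w2.png',bot.read_camera('wrist'))
goto(508.9,-433,2,91.2)"
```

```text
t: 1.45
eef_pos: [498.7, -434.4, 43.6]
eef_rot: [-2.209, -2.213, 0.006]
wrist_force: [-2.3, 0.8, -1.0]
width: 42.5
row [0.18 0.96 4.3 ] [-0.6 -0.4 -1.1] dist 44.0953512288994
```

View pics/w2.png

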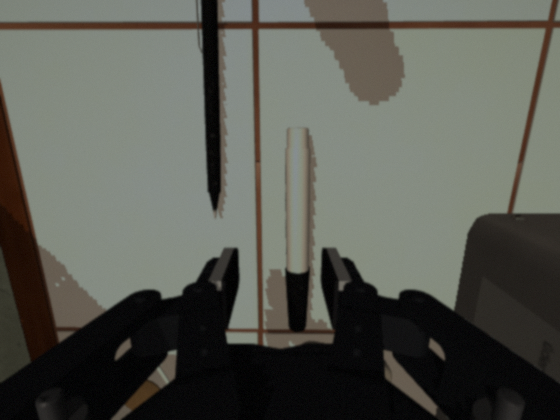

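```bash
python3 -m crank '[[[0.2,1.0,0,0,0,-1],[0.2,1.0,2,0,0,-1],[0.2,1.0,3.8,0,0,-1],[0.2,1.0,3.8,0,0,-1],[0.2,1.0,3.8,0,0,-1]]]'; python3 -c "
from h import *
goto(508.9,-433,2,91.2);print(bot.state()['eef_pos'])"
```

```text
t: 1.92
eef_pos: [516.5, -435.9, 15.7]
eef_rot: [2.194, 2.243, 0.001]
wrist_force: [0.0, -0.5, 0.3]
width: 42.7
row [ 0.31 -0.76  1.37] [0.2 0.1 0.1] dist 15.970597985047398
[ 516.47480794 -435.86763278   15.74966696]
```

```bash
python3 -m crank '[[[0,0,0,0,0,0],[0,0,0,0,0,0],[0,0,0,0,0,0]]]'; python3 -c "
from h import *
goto(508.9,-433,2,91.2);print(bot.state()['qvel'].round(3))"
```

```text
t: 2.17
eef_pos: [515.9, -435.6, 15.4]
eef_rot: [2.194, 2.243, 0.001]
wrist_force: [0.3, -0.0, -0.2]
width: 42.6
row [ 0.28 -0.69  1.34] [0.2 0.1 0.1] dist 15.330035877322663
[ 0.     0.008  0.004  0.012  0.002 -0.003 -0.   ]
```

```bash
python3 -m crank '[[[0.3,-0.7,0.7,0.2,0,0],[0.3,-0.7,1.3,0.2,0,0],[0.3,-0.7,1.3,0.2,0,0],[0.3,-0.7,1.3,0.2,0,0]]]'; python3 -c "
from h import *
goto(508.9,-433,2,91.2);print(bot.state()['wrist_force'].round(2))
cv2.imwrite('pics/w3.png',bot.read_camera('wrist'))"
```

```text
t: 2.5
eef_pos: [507.0, -431.5, -0.5]
eef_rot: [-2.193, -2.243, 0.004]
wrist_force: [-0.1, 0.1, 0.2]
width: 42.5
row [-0.15  0.18 -0.25] [-0.3 -0.1  0.1] dist 3.426368339802363
[-0.13  0.14  0.21]
```

View pics/w3.png

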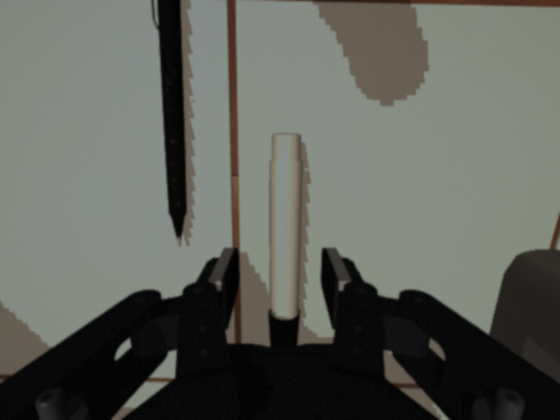

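```bash
python3 -m crank '[[[0,0.1,-0.3,-0.3,0,0],[0,0.1,-0.3,-0.3,0,0],[0,0.1,-0.3,-0.3,0,0],[0,0.1,-0.3,-0.3,0,0],[0,0.1,-0.3,-0.3,0,0]]]' -1; python3 -m crank '[[[0,0,0,0,0,0],[0,0,0,0,0,0],[0,0,0,0,0,0]]]'
```

```text
t: 2.97
eef_pos: [509.5, -432.3, 4.3]
eef_rot: [2.194, 2.244, 0.003]
wrist_force: [-0.4, 0.0, 5.3]
width: 12.6
t: 3.22
eef_pos: [509.5, -432.3, 4.3]
eef_rot: [2.194, 2.244, 0.003]
wrist_force: [-1.2, -0.0, 5.2]
width: 13.0
```

```bash
python3 -m crank '[[[0,0,-3,0,0,0],[0,0,-6,0,0,0],[0,0,-6,0,0,0]]]'; python3 -c "
from h import *
cv2.imwrite('pics/w4.png',bot.read_camera('wrist'))
crop('scene','s4.png',270,200,430,340,4)"
```

```text
t: 3.47
eef_pos: [511.9, -434.0, 68.9]
eef_rot: [2.189, 2.238, 0.005]
wrist_force: [1.2, -0.5, 0.9]
width: 12.9
```

View pics/w4.png

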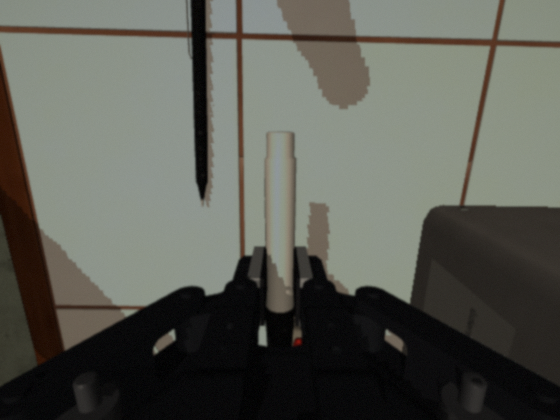

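View pics/s4.png

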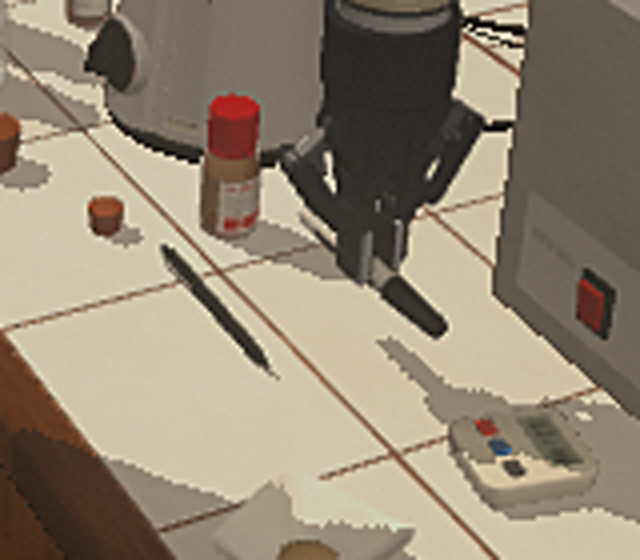

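```bash
python3 -c "
from h import *
goto(470,-400,210,91);goto(405,-230,225,91)"
```

```text
row [  3.29  -3.78 -14.58] [0.2 0.1 0.3] dist 154.1716251454852
row [ 20.43  -9.9  -16.13] [0.2 0.1 0.3] dist 278.4908975173156
```

```bash
python3 -m crank '[[[0,-1,-5,0,0,0],[2,-3,-9,0,0,0],[3,-4,-14,0,0,0],[6,-5,-15.5,0,0,0],[9,-6,-16,0,0,0]]]'; python3 -c "
from h import *
goto(400,-170,225,91);goto(395,-100,225,91)"
```

```text
t: 3.98
eef_pos: [447.1, -348.2, 224.6]
eef_rot: [2.198, 2.235, 0.001]
wrist_force: [0.8, 0.6, -0.8]
width: 13.0
row [17.9  -4.41 -0.14] [ 0.3  0.3 -0. ] dist 184.35772291932878
row [24.91 -4.79 -0.17] [ 0.3  0.3 -0. ] dist 253.66929258386796
```

```bash
python3 -m crank '[[[4,-3,0,0,0,0],[8,-4.4,0,0,0,0],[12,-4.6,0,0,0,0],[16,-4.8,0,0,0,0],[20,-5,0,0,0,0]]]'; python3 -c "
from h import *
print(bot.state()['qpos'].round(2));goto(405,60,225,96);goto(432,317,150,101.3)"
```

```text
t: 4.4
eef_pos: [390.7, -148.3, 221.2]
eef_rot: [-2.197, -2.243, 0.001]
wrist_force: [1.0, 0.8, -0.3]
width: 13.2
[ 0.66  0.3  -0.45  2.05  0.18  0.83  0.13]
row [20.8   1.86 -0.36] [-0.1 -0.1 -4.8] dist 208.86100641335617
row [46.43  5.1   7.16] [ -0.1  -0.1 -10.1] dist 472.54846312309604
```

```bash
python3 -m crank '[[[20.8,2,0,0,0,-5],[20.8,2,0,0,0,-5],[20.8,2,0,0,0,-5],[20.8,2,0,0,0,-5],[24,2.3,0,0,0,-5]]]'; python3 -c "
from h import *
print(bot.state()['qpos'].round(2));goto(432,240,205,101.3)"
```

```text
t: 4.82
eef_pos: [406.8, 59.2, 221.3]
eef_rot: [-2.097, -2.339, 0.002]
wrist_force: [1.5, 0.4, -0.5]
width: 12.9
[ 0.23  0.3  -0.54  2.07  0.21  0.83 -0.33]
row [17.7   4.47  1.62] [-0.1  0.  -5.1] dist 183.27446630668442
```

```bash
python3 -m crank '[[[17.7,4.5,1,0,0,-5],[17.7,4.5,1,0,0,-5],[21,4.5,1,0,0,-5],[25.5,4.5,1,0,0,-5],[25.5,4.5,1,0,0,-5]]]'; python3 -m crank '[[[0,0,0,0,0,0],[0,0,0,0,0,0],[0,0,0,0,0,0]]]'; python3 -c "
from h import *
np.save('w5.npy',bot.camera_info('wrist')['camera_from_world'])
cv2.imwrite('pics/w5.png',bot.read_camera('wrist'))
goto(432.2,316.9,60,101.3)"
```

```text
t: 5.23
eef_pos: [423.3, 266.1, 212.1]
eef_rot: [1.993, 2.429, -0.004]
wrist_force: [1.3, 0.3, -0.5]
width: 12.6
t: 5.48
eef_pos: [423.5, 263.8, 212.4]
eef_rot: [1.991, 2.429, -0.005]
wrist_force: [0.8, -1.2, -1.0]
width: 13.1
row [ 5.17  1.87 15.25] [-0.1  0.2 -0.1] dist 162.10746435621033
```

View pics/w5.png

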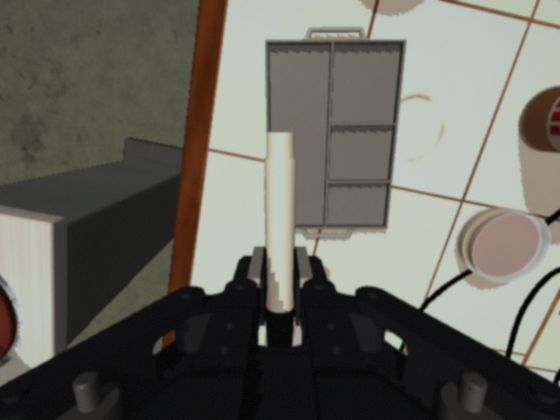

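```bash
python3 -c "
from h import *
t=bot.camera_info('top');w=dict(bot.camera_info('wrist'));w['camera_from_world']=np.load('w5.npy')
for a,b in [((100.5,241.3),(266,41)),((92.5,184.7),(405,41)),((172.5,171.3),(387,228))]:
  print(tri([(t,*a),(w,*b)]),atz(w,*b,12))
img=cv2.imread('pics/w5.png')
crop(0,'w5c.png',240,20,430,250,2.5,img)
"
```

```text
(array([376.90047742, 417.46807087,  -4.3782266 ]), [np.float64(0.41717156789908066), np.float64(0.4171715678992775)]) [378.06390139 413.82815164  12.        ]
(array([521.63356686, 443.39697593,   4.86261515]), [np.float64(1.0415521283976419), np.float64(1.0415521283974813)]) [519.74986689 442.15022866  12.        ]
(array([562.26810633, 239.12913068,   7.02051528]), [np.float64(1.5864404616162275), np.float64(1.5864404616162007)]) [561.55077028 241.13388364  12.        ]
```

View pics/w5c.png

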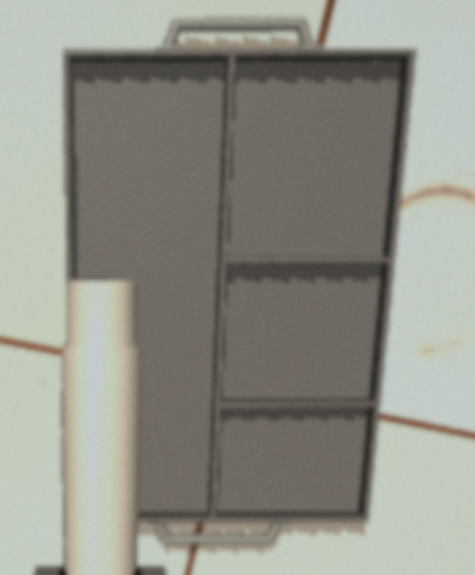

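```bash
python3 -c "
from h import *
for n,x,y in [('ch',-37.5,0),('big',34.5,61),('mid',34.5,-13),('small',34.5,-74)]:
  a=np.radians(11.3);print(n,469.3+x*np.cos(a)-y*np.sin(a),325.3+x*np.sin(a)+y*np.cos(a))
goto(432.5,318,45,101.3)"; python3 -m crank '[[[5.2,1.8,4,0,0,0],[5.2,1.8,8,0,0,0],[5.2,1.8,12,0,0,0],[5.2,1.8,16,0,0,0],[5.2,1.8,16.5,0,0,0]]]';python3 -m crank '[[[0,0,0,0,0,0],[0,0,0,0,0,0]]]';  python3 -c "
from h import *
cv2.imwrite('pics/w6.png',bot.read_camera('wrist'))
goto(432.5,318,8,101.3)"
```

```text
ch 432.526950304502 317.9520195909056
big 491.17849092106457 391.8776361477103
mid 505.67850559501085 319.3121514152609
small 517.6312203938045 259.4946572439175
row [ 5.28  1.93 16.75] [-0.1  0.2 -0.1] dist 176.6821439761245
t: 5.95
eef_pos: [430.5, 315.2, 44.2]
eef_rot: [1.995, 2.426, -0.012]
wrist_force: [0.6, 0.4, -0.3]
width: 12.7
t: 6.12
eef_pos: [432.2, 317.5, 48.4]
eef_rot: [1.994, 2.425, -0.003]
wrist_force: [-0.1, -0.3, -0.3]
width: 13.0
row [-0.06 -0.08  4.18] [ 0.2  0.  -0.1] dist 41.81196001146083
```

View pics/w6.png

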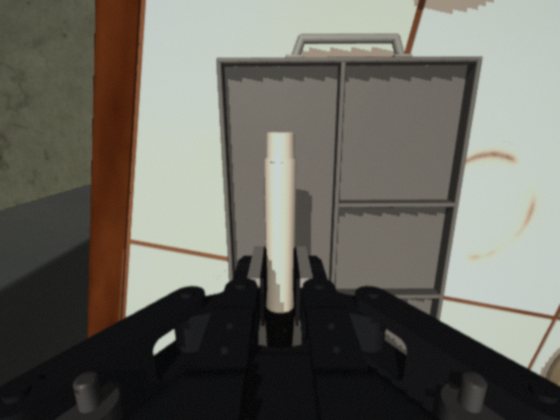

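Centred in the channel. Lower to about 8 mm.

```bash
python3 -m crank '[[[0,0,2,0.2,0,0],[0,0,3.5,0.2,0,0],[0,0,3.8,0.2,0,0],[0,0,4.0,0.2,0,0],[0,0,4.0,0.2,0,0]]]';python3 -m crank '[[[0,0,0,0,0,0],[0,0,0,0,0,0]]]'
```

```text
t: 6.58
eef_pos: [433.0, 320.0, 10.4]
eef_rot: [-1.993, -2.428, -0.002]
wrist_force: [0.1, 0.4, -0.2]
width: 13.0
t: 6.75
eef_pos: [432.8, 320.2, 10.3]
eef_rot: [-1.992, -2.428, -0.001]
wrist_force: [0.5, 0.5, -0.6]
width: 13.2
```

```bash
python3 -m crank '[[[0,0,0.15,0,0,0],[0,0,0.3,0,0,0],[0,0,0.3,0,0,0]]]';python3 -m crank '[[[0,0,0,0,0,0],[0,0,0,0,0,0],[0,0,0,0,0,0],[0,0,0,0,0,0]]]' -0.2; python3 -m crank '[[[0,0,-3,0,0,0],[0,0,-7,0,0,0],[0,0,-11,0,0,0],[0,0,-15,0,0,0],[0,0,-18,0,0,0]]]'; python3 -c "
from h import *
cv2.imwrite('pics/w7.png',bot.read_camera('wrist'))
goto(400,50,225,91)"
```

```text
t: 7.0
eef_pos: [432.5, 320.0, 7.2]
eef_rot: [1.992, 2.429, -0.0]
wrist_force: [-0.8, -1.2, 8.3]
width: 13.0
t: 7.33
eef_pos: [432.0, 319.6, 5.8]
eef_rot: [-1.992, -2.428, 0.003]
wrist_force: [1.1, 0.2, 0.6]
width: 34.4
t: 7.75
eef_pos: [432.7, 320.4, 189.1]
eef_rot: [-1.992, -2.429, -0.002]
wrist_force: [0.0, -0.2, 1.7]
width: 34.3
row [-26.07  -8.75  -3.32] [ 0.6 -0.4 10.3] dist 276.98913336085946
```

View pics/w7.png

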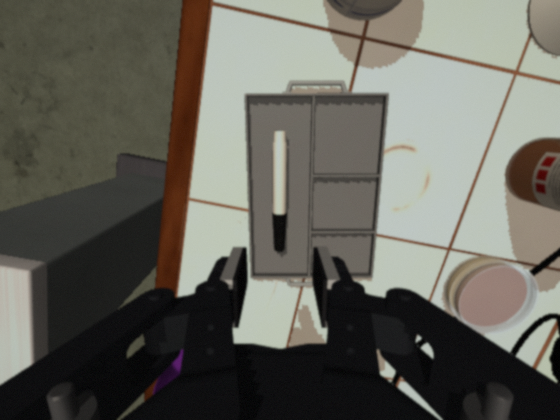

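```bash
python3 -m crank '[[[-4.2,-1.2,-3.3,0,0,4],[-8.4,-2.4,-3.3,0,0,10],[-12.5,-3.6,-3.3,0,0,10],[-16.6,-4.8,-3.3,0,0,10],[-20.7,-6,-3.3,0,0,10]]]' 0.4; python3 -c "
from h import *
goto(405,-129,210,91)"
```

```text
t: 8.22
eef_pos: [414.9, 119.3, 219.0]
eef_rot: [-2.195, -2.247, 0.002]
wrist_force: [0.7, -0.2, -0.3]
width: 59.4
row [-24.8   -1.56   0.93] [-0.1  0.   0.3] dist 248.6641309075356
```

```bash
python3 -m crank '[[[-4,-1,0,0,0,0],[-8,-1,0,0,0,0],[-12,-1.5,0,0,0,0],[-12,-1.5,0,0,0,0],[-12,-1.5,0,0,0,0]]]'; python3 -c "
from h import *
np.save('w8.npy',bot.camera_info('wrist')['camera_from_world'])
cv2.imwrite('pics/w8.png',bot.read_camera('wrist'))
goto(405,-110,200,91)"
```

```text
t: 8.63
eef_pos: [402.6, -2.1, 218.8]
eef_rot: [-2.204, -2.238, 0.005]
wrist_force: [-0.1, 1.9, -0.3]
width: 59.6
row [-1.101e+01 -1.000e-02  1.900e+00] [-0.1  0.   0.1] dist 111.72743620078285
```

View pics/w8.png

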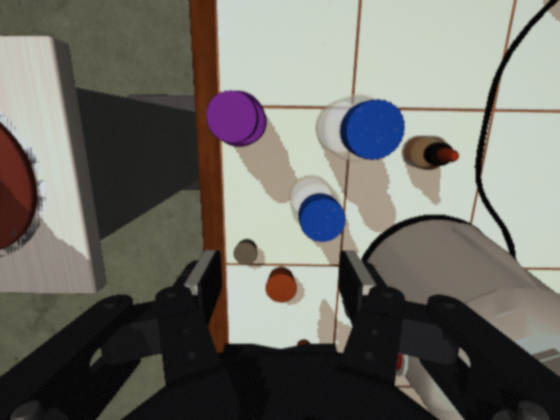

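```bash
python3 -c "
from h import *
t=bot.camera_info('top');w=dict(bot.camera_info('wrist'));w['camera_from_world']=np.load('w8.npy')
for n,a,b in [('tall',(234.2,204.4),(373,129)),('small',(269.4,218.6),(322,217)),('bulb',(247.2,168.5),(455,155.5)),('stop',(315,235.8),(281,283)),('purple',(230.3,252.4),(231,117))]:
  print(n,*tri([(t,*a),(w,*b)]))
print(atz(t,315,235.8,30),atz(w,281,283,30),atz(t,269.4,218.6,104),atz(w,322,217,104))
"
```

```text
tall [468.89308702  66.21319317 135.64445216] [np.float64(1.128011442697613), np.float64(1.1280114426976595)]
small [441.5616256  -15.07016206  90.08491134] [np.float64(0.855964072193184), np.float64(0.8559640721931678)]
bulb [560.75115821  43.24935318  87.11008336] [np.float64(1.997616025285445), np.float64(1.9976160252855157)]
stop [ 405.01746479 -129.99295559   12.39357336] [np.float64(0.08989698927379827), np.float64(0.0898969892739136)]
purple [358.22044071  75.00247338  93.1250886 ] [np.float64(0.45192317418463), np.float64(0.45192317418464506)]
[ 404.4247332  -128.72943548   30.        ] [ 404.89729621 -120.08009899   30.        ] [439.88810429 -15.60303734 104.        ] [440.26986497 -10.66888523 104.        ]
```

```bash
python3 -m crank '[[[-4,0,0,0,0,0],[-8,0,1,0,0,0],[-11,0,2,0,0,0],[-11,0,2,0,0,0],[-11,0,2,0,0,0]]]';  python3 -m crank '[[[0,0,0,0,0,0],[0,0,0,0,0,0]]]';python3 -c "
from h import *
np.save('w9.npy',bot.camera_info('wrist')['camera_from_world'])
cv2.imwrite('pics/w9.png',bot.read_camera('wrist'))
goto(404.5,-129,60,91)"
```

```text
t: 9.1
eef_pos: [405.7, -108.8, 198.6]
eef_rot: [-2.195, -2.244, 0.002]
wrist_force: [0.0, 0.6, -0.4]
width: 59.8
t: 9.27
eef_pos: [406.2, -106.8, 199.6]
eef_rot: [-2.19, -2.251, 0.001]
wrist_force: [0.4, -0.6, 0.4]
width: 59.9
row [-2.19 -0.22 13.96] [-0.  -0.   0.5] dist 141.32448478589973
```

View pics/w9.png

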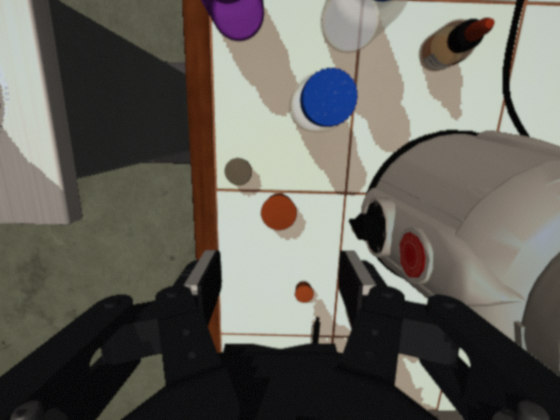

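```bash
python3 -c "
from h import *
t=bot.camera_info('top');w=dict(bot.camera_info('wrist'));w['camera_from_world']=np.load('w9.npy')
img=cv2.imread('pics/w9.png');crop(0,'w9c.png',250,40,400,240,3,img)
for n,a,b in [('small',(269.4,218.6),(330.5,97)),('stop',(315,235.8),(279.5,210.5)),('bulb',(247.2,168.5),(486,23)),('knob',(317,200),(356,222))]:
  print(n,*tri([(t,*a),(w,*b)]))
print(atz(w,279.5,210.5,30),atz(w,330.5,97,104))
"
```

```text
small [438.71996186 -15.87067855 121.67304688] [np.float64(0.14335211722736302), np.float64(0.14335211722733834)]
stop [ 405.44562233 -130.16981834   10.56875913] [np.float64(0.468240329971574), np.float64(0.4682403299716797)]
bulb [559.29033256  42.52748044  87.61172718] [np.float64(1.379730190769892), np.float64(1.379730190769997)]
knob [ 491.82057325 -133.04519994   34.23754141] [np.float64(2.3411891092004424), np.float64(2.341189109200489)]
[ 405.77095822 -124.83345973   30.        ] [441.43484813 -13.97803304 104.        ]
```

View pics/w9c.png

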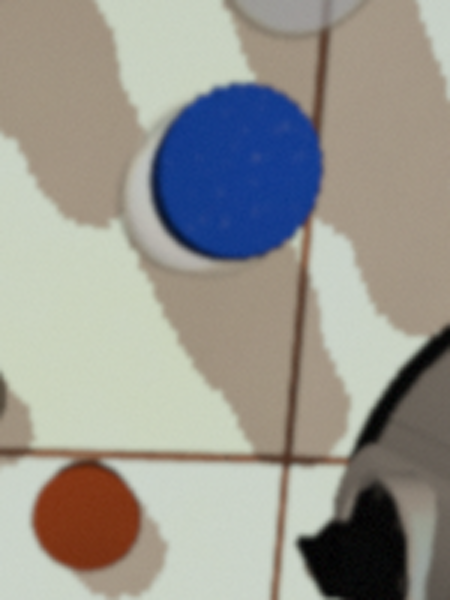

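```bash
python3 -m crank '[[[-2.0,-0.15,4,0,0,0],[-2.0,-0.15,8,0,0,0],[-2.0,-0.15,12,0,0,0],[-2.0,-0.15,14,0,0,0],[-2.0,-0.15,14,0,0,0]]]';  python3 -m crank '[[[0,0,0,0,0,0],[0,0,0,0,0,0]]]';python3 -c "
from h import *
w=bot.camera_info('wrist');np.save('w10.npy',w['camera_from_world'])
cv2.imwrite('pics/w10.png',bot.read_camera('wrist'))
goto(405,-128,5,91)
print(proj(w,[405,-128,30]),proj(w,[405,-128,0]))"
```

```text
t: 9.73
eef_pos: [402.3, -127.3, 56.3]
eef_rot: [-2.187, -2.244, 0.008]
wrist_force: [-0.2, -0.9, 0.1]
width: 59.7
t: 9.9
eef_pos: [405.7, -128.7, 60.6]
eef_rot: [2.193, 2.247, 0.0]
wrist_force: [0.1, -0.1, -0.3]
width: 60.1
row [ 0.11 -0.1   5.59] [0.1 0.1 0.4] dist 55.919763947999634
[279.690915   240.86702369] [279.60159129 225.69434616]
```

View pics/w10.png

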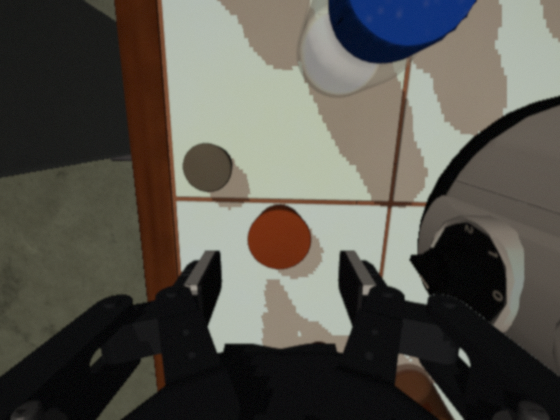

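```bash
python3 -m crank '[[[0.2,-0.1,2,0,0,0],[0.2,-0.1,4,0,0,0],[0.2,-0.1,5.2,0,0,0],[0.2,-0.1,5.5,0,0,0],[0.2,-0.1,5.5,0,0,0]]]';  python3 -m crank '[[[0,0,0,0,0,0],[0,0,0,0,0,0]]]'
```

```text
t: 10.37
eef_pos: [404.0, -127.4, 5.0]
eef_rot: [2.196, 2.246, -0.001]
wrist_force: [0.3, -0.2, -0.1]
width: 59.8
t: 10.53
eef_pos: [404.1, -127.7, 5.5]
eef_rot: [2.196, 2.245, -0.0]
wrist_force: [0.5, -0.6, -0.1]
width: 59.6
```

```bash
python3 -m crank '[[[0.1,0,0,0,0,0],[0.1,0,0,0,0,0],[0.1,0,0,0,0,0],[0.1,0,0,0,0,0]]]' -1;  python3 -m crank '[[[0,0,-3,0,0,0],[0,0,-6,0,0,0],[0,0,-6,0,0,0]]]'; python3 -c "
from h import *
cv2.imwrite('pics/w11.png',bot.read_camera('wrist'))
crop('scene','s11.png',230,150,350,260,5)
goto(400,60,200,91)"
```

```text
t: 10.87
eef_pos: [403.8, -126.4, 5.5]
eef_rot: [2.195, 2.246, -0.001]
wrist_force: [-1.4, 0.9, 10.3]
width: 36.9
t: 11.12
eef_pos: [405.6, -126.9, 68.1]
eef_rot: [2.193, 2.242, 0.004]
wrist_force: [0.7, -0.4, -0.6]
width: 37.4
row [ 18.66   0.03 -13.48] [0.1 0.1 0.2] dist 230.19706774848373
```

View pics/w11.png

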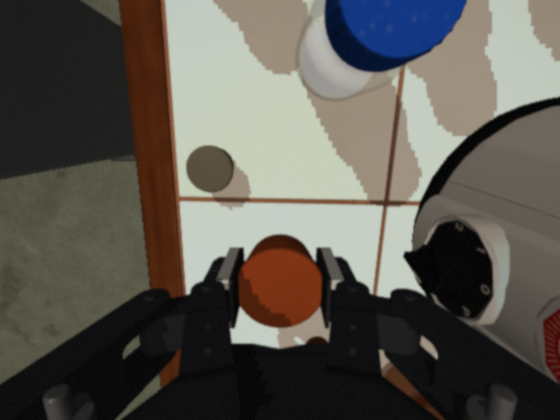

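View pics/s11.png

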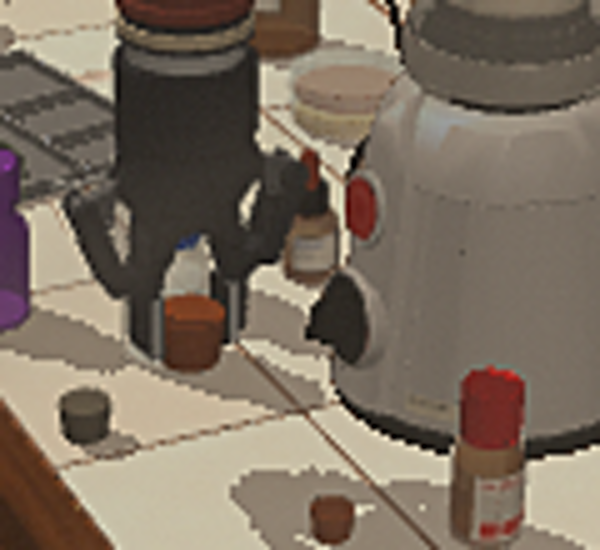

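```bash
python3 -m crank '[[[0,-0.3,-4,0,0,0],[1,-0.3,-8,0,0,0],[3,-0.3,-12,0,0,0],[6,-0.3,-14,0,0,0],[10,-0.3,-14,0,0,0]]]'; python3 -m crank '[[[4.1,0.3,0,0,0,0],[8.2,0.6,0,0,0,-2],[12.3,1,0,0,0,-5],[16.4,3,0,0,0,-10],[20,5,0,0,0,-10]]]'; python3 -c "
from h import *
goto(505.7,319.3,200,101.3)"
```

```text
t: 11.63
eef_pos: [401.0, -27.4, 207.4]
eef_rot: [2.199, 2.234, 0.005]
wrist_force: [1.3, 1.1, -0.8]
width: 37.2
t: 12.05
eef_pos: [440.8, 173.2, 203.0]
eef_rot: [-1.986, -2.432, 0.007]
wrist_force: [1.1, -0.4, -0.4]
width: 37.4
row [13.01  9.28  0.23] [-0.3  0.1  0.2] dist 159.82221372512646
```

```bash
python3 -m crank '[[[4,3,0,0,0,0],[8,6,1,0,0,0],[11,9,4,0,0,0],[12.5,9.3,8,0,0,0],[12.5,9.3,12,0,0,0]]]'; python3 -m crank '[[[0,0,0,0,0,0],[0,0,0,0,0,0]]]'; python3 -c "
from h import *
w=bot.camera_info('wrist');cv2.imwrite('pics/w12.png',bot.read_camera('wrist'))
goto(505.7,319.3,40,101.3)
a=np.radians(11.3);X=np.array([np.cos(a),np.sin(a),0]);Y=np.array([-np.sin(a),np.cos(a),0]);C=np.array([469.3,325.3,12])
for x,y in [(-73.5,104),(73.5,104),(70.5,18),(-1.5,18),(-1.5,-44)]: print((x,y),proj(w,C+x*X+y*Y).round(1))"
```

```text
t: 12.47
eef_pos: [508.8, 314.7, 101.1]
eef_rot: [-1.987, -2.431, -0.009]
wrist_force: [-0.5, 0.8, -0.9]
width: 37.2
t: 12.63
eef_pos: [505.0, 307.0, 98.0]
eef_rot: [-1.988, -2.428, 0.017]
wrist_force: [-0.3, -0.1, 0.1]
width: 37.2
row [1.18 0.15 6.09] [-0.3  0.1 -0. ] dist 62.05078565175464
(-73.5, 104) [131.  38.]
(73.5, 104) [343.   37.8]
(70.5, 18) [332.4 163.2]
(-1.5, 18) [239.  162.9]
(-1.5, -44) [241.7 238.2]
```

View pics/w12.png

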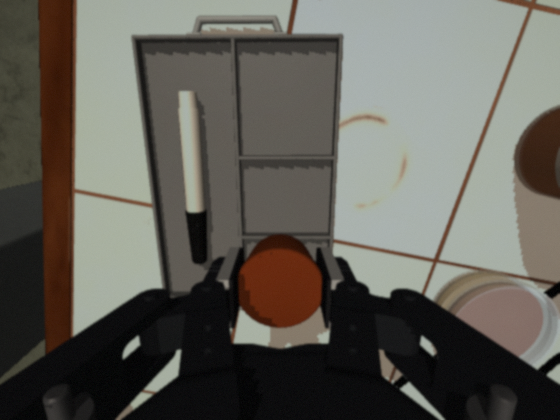

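```bash
python3 -m crank '[[[1.2,0.15,3,-0.3,0,0],[1.2,0.15,6,-0.3,0,0],[1.2,0.15,6,-0.3,0,0],[1.2,0.15,6,-0.3,0,0]]]'; python3 -m crank '[[[0,0,0,0,0,0],[0,0,0,0,0,0]]]'; python3 -c "
from h import *
w=bot.camera_info('wrist');cv2.imwrite('pics/w13.png',bot.read_camera('wrist'))
goto(505.7,319.3,8.5,101.3)"
```

```text
t: 13.02
eef_pos: [507.0, 319.2, 43.4]
eef_rot: [1.992, 2.425, 0.004]
wrist_force: [-0.1, 0.5, 0.3]
width: 37.4
t: 13.18
eef_pos: [508.3, 320.9, 44.9]
eef_rot: [1.991, 2.424, 0.012]
wrist_force: [-1.0, -0.3, -0.8]
width: 37.3
row [-0.12 -0.3   3.61] [ 0.5 -0.1 -0.1] dist 36.244309898244715
```

View pics/w13.png

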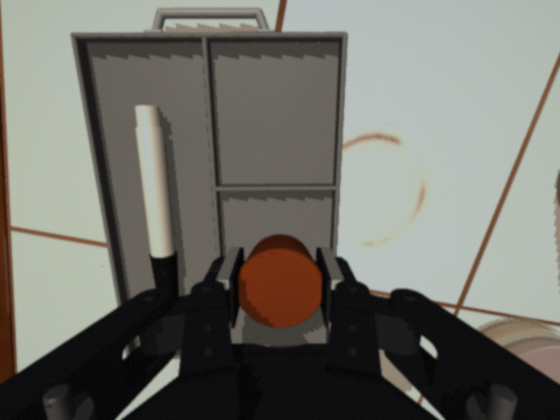

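```bash
python3 -m crank '[[[-0.1,-0.3,1.5,0.5,0,0],[-0.1,-0.3,2.8,0.5,0,0],[-0.1,-0.3,3.3,0.5,0,0],[-0.1,-0.3,3.4,0.5,0,0],[-0.1,-0.3,3.4,0.5,0,0]]]'; python3 -m crank '[[[0,0,0,0,0,0],[0,0,0,0,0,0]]]'
```

```text
t: 13.65
eef_pos: [503.1, 317.8, 8.5]
eef_rot: [-1.991, -2.427, 0.012]
wrist_force: [-3.5, -3.6, 12.2]
width: 37.2
t: 13.82
eef_pos: [503.1, 317.7, 8.6]
eef_rot: [-1.991, -2.427, 0.012]
wrist_force: [-3.2, -3.6, 13.3]
width: 37.2
```

```bash
python3 -m crank '[[[0,0,-0.1,0,0,0],[0,0,-0.1,0,0,0],[0,0,-0.1,0,0,0]]]' 0.12; python3 -m crank '[[[0,0,-2,0,0,0],[0,0,-5,0,0,0],[0,0,-9,0,0,0],[0,0,-13,0,0,0],[0,0,-17,0,0,0]]]'; python3 -c "
from h import *
w=bot.camera_info('wrist');cv2.imwrite('pics/w14.png',bot.read_camera('wrist'))
goto(440,150,240,101)"
```

```text
t: 14.07
eef_pos: [503.5, 318.8, 8.0]
eef_rot: [-1.99, -2.426, 0.008]
wrist_force: [0.6, -0.0, -0.9]
width: 48.1
t: 14.48
eef_pos: [504.2, 318.9, 179.6]
eef_rot: [-1.989, -2.426, 0.009]
wrist_force: [-0.0, 0.4, -0.0]
width: 47.8
row [-15.58 -10.01  -5.32] [ 0.5 -0.4  0.3] dist 192.6756082123526
```

View pics/w14.png

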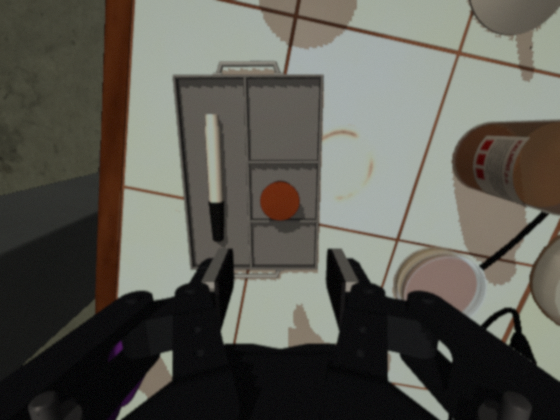

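```bash
python3 -c "
from h import *
goto(559.5,42,215,91)"
```

```text
row [-28.53  -0.42  -2.82] [ 0.4 -0.4 10.3] dist 286.72106654377524
```

```bash
python3 -m crank '[[[-4,0,-2.8,0,0,0],[-8,0,-2.8,0.2,0,5],[-12,-0.2,-2.8,0.4,-0.4,10],[-16,-0.2,-2.8,0.4,-0.4,10],[-20,-0.3,-2.8,0.4,-0.4,10]]]'; python3 -m crank '[[[-4,-0.2,0,0,0,0],[-7,-0.2,0,0,0,0],[-7,-0.2,0,0,0,0],[-7,-0.2,0,0,0,0]]]'; python3 -c "
from h import *
print(bot.state()['eef_pos'].round(1));w=bot.camera_info('wrist');np.save('w15.npy',w['camera_from_world']);cv2.imwrite('pics/w15.png',bot.read_camera('wrist'))
goto(559.5,42,110,91)"
```

```text
t: 14.95
eef_pos: [541.2, 120.6, 206.4]
eef_rot: [-2.195, -2.245, 0.023]
wrist_force: [1.5, 0.2, -0.2]
width: 47.4
t: 15.28
eef_pos: [540.6, 49.7, 206.5]
eef_rot: [-2.201, -2.239, 0.025]
wrist_force: [-0.7, -0.3, 0.4]
width: 47.9
[540.6  49.7 206.5]
row [-1.    2.    9.67] [-0.7  0.5  0.2] dist 99.25164986034238
```

View pics/w15.png

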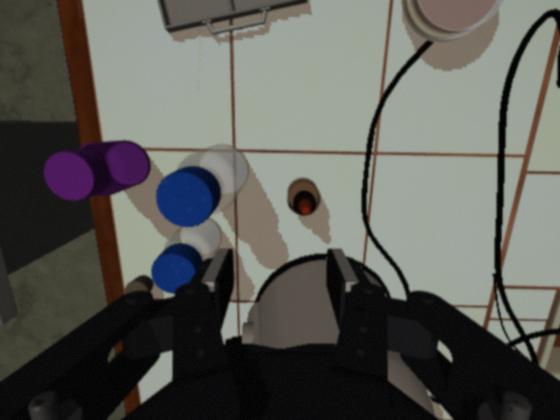

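```bash
python3 -c "
from h import *
t=bot.camera_info('top');w=dict(bot.camera_info('wrist'));w['camera_from_world']=np.load('w15.npy')
print(tri([(t,247.2,168.5),(w,305,204)]))
print(atz(w,305,204,86),atz(t,247.2,168.5,86), atz(w,321,255,0))
im=cv2.imread('pics/w15.png');crop(0,'w15c.png',260,150,360,250,6,im)
"
```

```text
(array([564.22753224,  43.41492296,  58.91608252]), [np.float64(0.40671455377169474), np.float64(0.406714553771841)])
[561.63112141  50.64630702  86.        ] [560.23313749  41.43949849  86.        ] [591.91935103 -39.21550668   0.        ]
```

View pics/w15c.png

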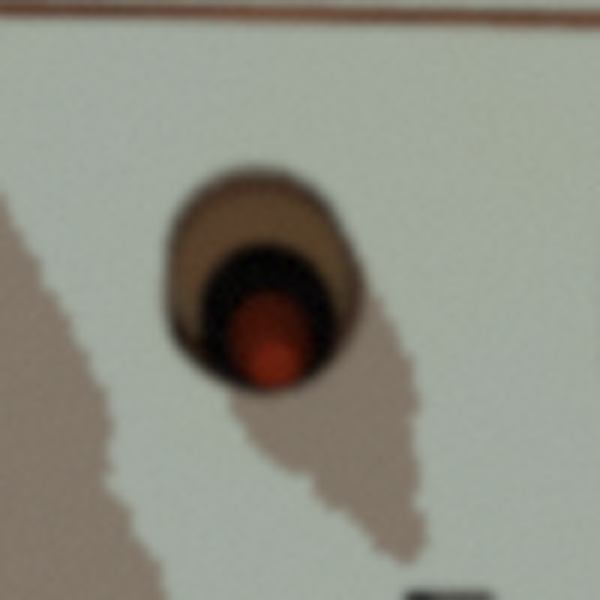

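```bash
python3 -m crank '[[[-0.8,2.1,3,-0.7,0.4,0],[-0.8,2.1,6,-0.7,0.4,0],[-0.8,2.1,8,-0.7,0.4,0],[-0.8,2.1,8,-0.7,0.4,0]]]'; python3 -m crank '[[[0,0,0,0,0,0],[0,0,0,0,0,0]]]'; python3 -c "
from h import *
print(bot.state()['eef_pos'].round(1));w=bot.camera_info('wrist');np.save('w16.npy',w['camera_from_world']);cv2.imwrite('pics/w16.png',bot.read_camera('wrist'))
for z in (86,62,49,0): print(z,proj(w,[561.5,44,z]))
goto(561.5,44,36,91)"
```

```text
t: 15.67
eef_pos: [557.5, 45.9, 122.9]
eef_rot: [-2.189, -2.246, 0.011]
wrist_force: [-1.4, -0.4, -1.0]
width: 48.0
t: 15.83
eef_pos: [561.7, 46.4, 128.5]
eef_rot: [2.192, 2.248, 0.003]
wrist_force: [0.5, 0.1, 0.9]
width: 47.7
[561.7  46.4 128.5]
86 [280.22367214 238.58909859]
62 [280.03847264 227.07030375]
49 [279.95344886 221.78210688]
0 [279.70108764 206.08607639]
row [-0.19 -0.09  9.3 ] [0.2 0.  0.4] dist 93.02376040560821
```

View pics/w16.png

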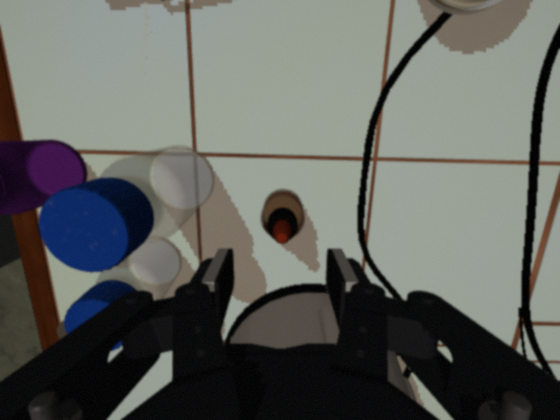

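```bash
python3 -m crank '[[[-0.1,0.1,3,0,0,0],[-0.1,0.1,6,0,0,0],[-0.1,0.1,8.5,0,0,0],[-0.1,0.1,9.2,0,0,0],[-0.1,0.1,9.2,0,0,0]]]'; python3 -m crank '[[[0,0,0,0,0,0],[0,0,0,0,0,0]]]'; python3 -c "
from h import *
cv2.imwrite('pics/w17.png',bot.read_camera('wrist'))
goto(562.5,45.5,36,91)"
```

```text
t: 16.3
eef_pos: [561.5, 43.4, 34.9]
eef_rot: [2.195, 2.246, -0.003]
wrist_force: [-0.6, -0.5, 0.3]
width: 47.7
t: 16.47
eef_pos: [563.7, 43.8, 37.5]
eef_rot: [2.193, 2.243, 0.005]
wrist_force: [0.4, 0.3, 0.2]
width: 47.8
row [ 0.19 -0.11  0.15] [0.3 0.1 0.3] dist 2.658947160061666
```

View pics/w17.png

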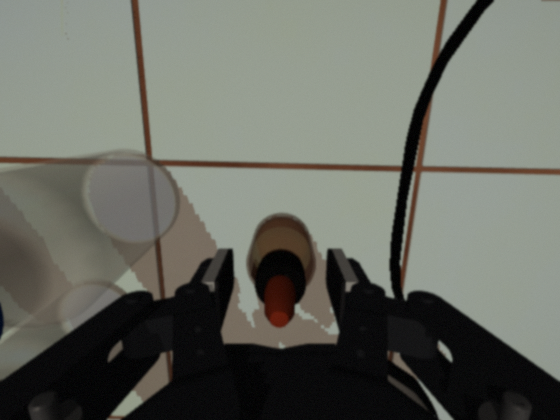

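```bash
python3 -m crank '[[[0.1,-0.1,-1.1,0.3,0,0],[0.1,-0.1,-1.1,0.3,0,0],[0.1,-0.1,-1.1,0.3,0,0]]]';python3 -m crank '[[[0,0,0,0,0,0],[0,0,0,0,0,0],[0,0,0,0,0,0],[0,0,0,0,0,0]]]' -1
```

```text
t: 16.77
eef_pos: [562.2, 44.4, 48.0]
eef_rot: [2.196, 2.246, -0.002]
wrist_force: [-0.8, -0.2, -0.3]
width: 48.3
t: 17.1
eef_pos: [562.4, 44.4, 47.0]
eef_rot: [-2.196, -2.246, 0.003]
wrist_force: [3.1, -0.3, 4.1]
width: 20.7
```

```bash
python3 -m crank '[[[0,0,-3,0,0,0],[0,0,-6,0,0,0],[0,0,-6,0,0,0]]]'; python3 -c "
from h import *
cv2.imwrite('pics/w18.png',bot.read_camera('wrist'))
crop('scene','s18.png',220,110,360,230,5)
goto(517.6,259.5,230,101.3)"
```

```text
t: 17.35
eef_pos: [563.8, 45.3, 110.6]
eef_rot: [2.195, 2.244, 0.003]
wrist_force: [1.0, 0.4, 0.1]
width: 20.8
row [ 21.6   -3.91 -12.34] [ -0.2   0.1 -10. ] dist 251.8181288152225
```

View pics/w18.png

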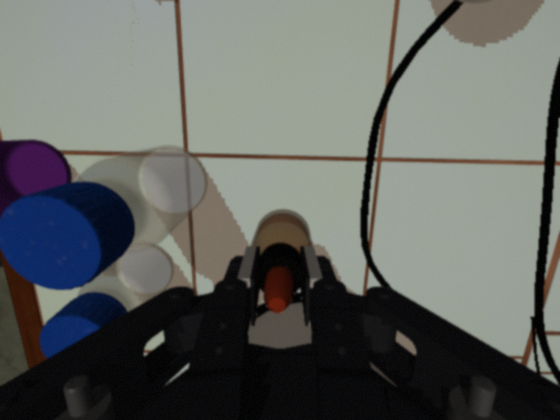

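View pics/s18.png

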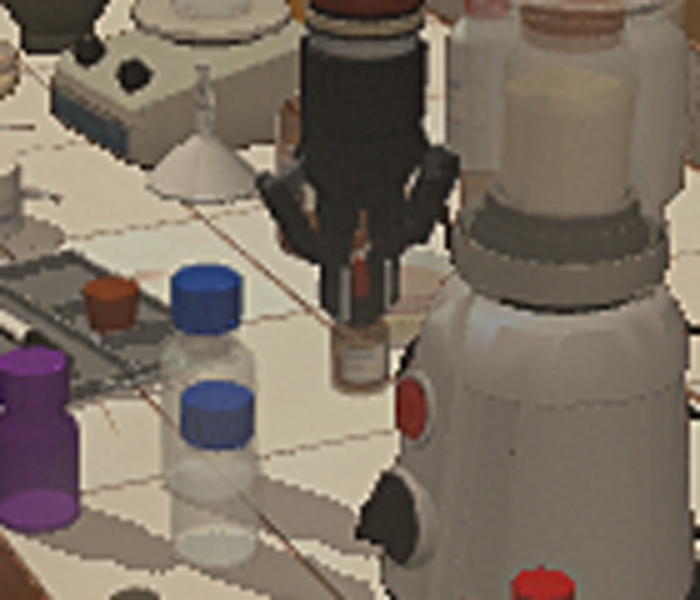

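```bash
python3 -m crank '[[[3,0,-3,0,0,0],[6,-0.5,-6,0,0,-5],[10,-1.5,-6,0,0,-10],[14,-2.5,-6,0,0,-10],[17,-3,-6,0,0,-10]]]';python3 -m crank '[[[4,0,0,0,0,0],[4.5,0,0,0,0,0],[4.5,0,0,0,0,0]]]'; python3 -c "
from h import *
w=bot.camera_info('wrist');np.save('w19.npy',w['camera_from_world']);cv2.imwrite('pics/w19.png',bot.read_camera('wrist'))
goto(517.6,259.5,80,101.3)"
```

```text
t: 17.87
eef_pos: [524.7, 216.9, 165.2]
eef_rot: [-1.985, -2.428, 0.009]
wrist_force: [0.1, -0.1, -1.2]
width: 20.5
t: 18.12
eef_pos: [515.7, 261.7, 164.6]
eef_rot: [-1.979, -2.432, 0.01]
wrist_force: [-0.1, -0.4, -0.7]
width: 20.5
row [0.13 0.14 8.44] [-0.5  0.1  0.2] dist 84.42162045353074
```

View pics/w19.png

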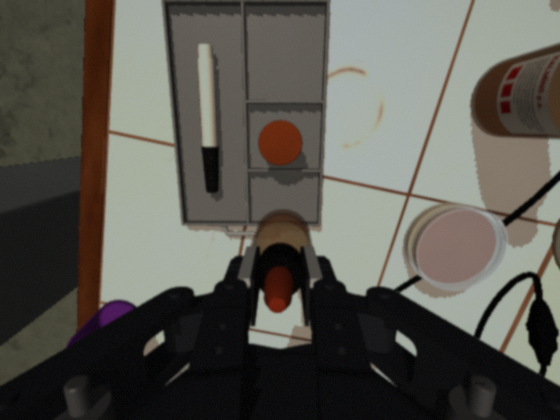

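```bash
python3 -m crank '[[[0.1,0.1,3,-0.5,0,0],[0.1,0.1,6,-0.5,0,0],[0.1,0.1,8,-0.5,0,0],[0.1,0.1,8,-0.5,0,0]]]';python3 -m crank '[[[0,0,0,0,0,0],[0,0,0,0,0,0]]]'; python3 -c "
from h import *
w=bot.camera_info('wrist');cv2.imwrite('pics/w20.png',bot.read_camera('wrist'))
goto(517.6,259.5,50.5,101.3)
a=np.radians(11.3);X=np.array([np.cos(a),np.sin(a),0]);Y=np.array([-np.sin(a),np.cos(a),0]);C=np.array([469.3,325.3,12])
for x,y in [(-1.5,-45.5),(70.5,-45.5),(70.5,-101),(-1.5,-101)]: print((x,y),proj(w,C+x*X+y*Y).round(1))"
```

```text
t: 18.5
eef_pos: [516.9, 253.1, 80.7]
eef_rot: [1.996, 2.425, -0.016]
wrist_force: [-0.9, -1.2, -0.9]
width: 20.9
t: 18.67
eef_pos: [520.3, 257.9, 86.9]
eef_rot: [1.992, 2.424, 0.005]
wrist_force: [-0.0, -0.3, -0.4]
width: 20.6
row [ 0.16 -0.3   3.7 ] [ 0.4  0.  -0.1] dist 37.15588782413899
(-1.5, -45.5) [228.4 181.8]
(70.5, -45.5) [324.9 181.5]
(70.5, -101) [322.2 250.4]
(-1.5, -101) [231.8 250.8]
```

View pics/w20.png

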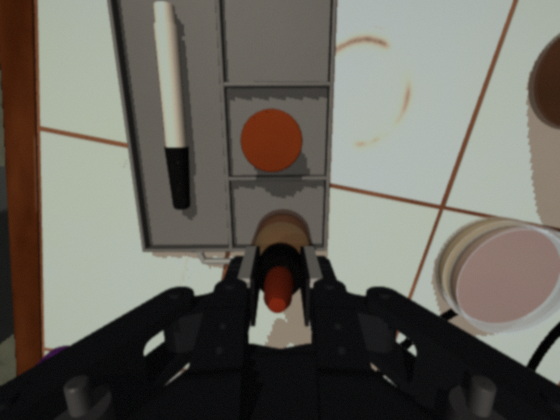

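```bash
python3 -m crank '[[[0.2,-0.2,1.2,0.4,0,0],[0.2,-0.2,2.4,0.4,0,0],[0.2,-0.2,3.2,0.4,0,0],[0.2,-0.2,3.4,0.4,0,0],[0.2,-0.2,3.4,0.4,0,0]]]';python3 -m crank '[[[0,0,0,0,0,0],[0,0,0,0,0,0]]]'; python3 -c "
from h import *
cv2.imwrite('pics/w21.png',bot.read_camera('wrist'))"
```

```text
t: 19.13
eef_pos: [516.3, 259.9, 50.9]
eef_rot: [-1.991, -2.428, 0.008]
wrist_force: [-0.1, -0.4, -0.9]
width: 20.9
t: 19.3
eef_pos: [517.3, 260.6, 52.4]
eef_rot: [-1.992, -2.428, 0.003]
wrist_force: [0.5, -0.3, 0.0]
width: 20.8
```

View pics/w21.png

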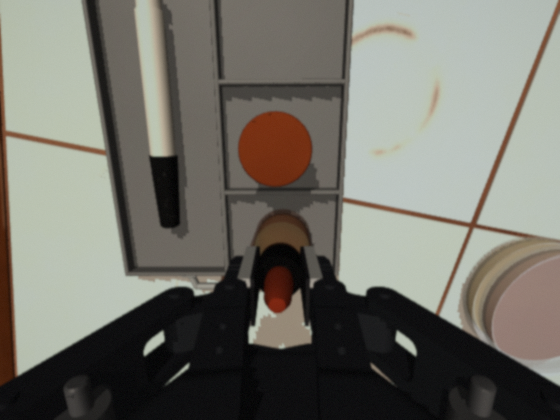

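Clear of the dividers; lower the last 2 mm until contact and release.

```bash
python3 -m crank '[[[0,0,0.1,0,0,0],[0,0,0.2,0,0,0],[0,0,0.2,0,0,0],[0,0,0.2,0,0,0]]]'
```

```text
t: 19.68
eef_pos: [517.1, 260.3, 50.2]
eef_rot: [-1.992, -2.428, 0.005]
wrist_force: [0.2, -0.7, -0.7]
width: 20.5
```

```bash
python3 -m crank '[[[0,0,0.1,0,0,0],[0,0,0.1,0,0,0],[0,0,0.1,0,0,0]]]'
```

```text
t: 19.93
eef_pos: [517.3, 260.6, 50.0]
eef_rot: [-1.992, -2.429, 0.004]
wrist_force: [-0.5, -1.8, 5.6]
width: 20.4
```

```bash
python3 -m crank '[[[0,0,0,0,0,0],[0,0,0,0,0,0],[0,0,0,0,0,0]]]' 0.1; python3 -m crank '[[[0,0,-3,0,0,0],[0,0,-6,0,0,0],[0,0,-10,0,0,0],[0,0,-14,0,0,0],[0,0,-17,0,0,0]]]'; python3 -c "
from h import *
cv2.imwrite('pics/w22.png',bot.read_camera('wrist'))
goto(430,150,240,91)"
```

```text
t: 20.18
eef_pos: [517.0, 260.3, 48.9]
eef_rot: [-1.991, -2.428, 0.005]
wrist_force: [-0.3, -0.3, -0.4]
width: 46.8
t: 20.6
eef_pos: [518.0, 261.3, 222.2]
eef_rot: [-1.992, -2.429, -0.0]
wrist_force: [1.0, -0.3, -0.5]
width: 47.0
row [ -9.35 -11.1   -1.35] [ 0.6 -0.3 10.3] dist 145.75836168124283
```

View pics/w22.png

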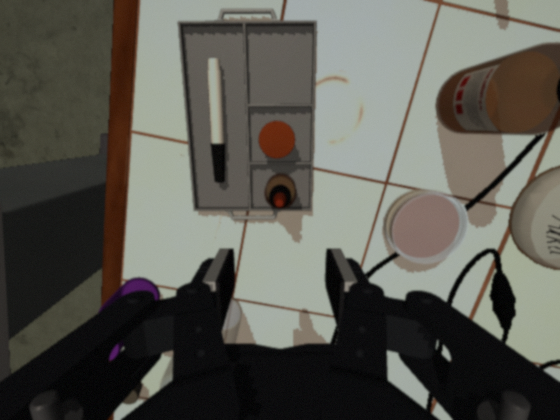

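```bash
python3 -c "
from h import *
goto(440,-5,225,70)"; python3 -m crank '[[[-4,-2,-1,0,0,6],[-8,-4,-1,0,0,12],[-12,-6,-1,0,0,18],[-16,-8,-1,0,0,24],[-20,-10,-1,0,0,31]]]' 0.6; python3 -c "
from h import *
goto(440,-5,225,70)"
```

```text
row [-24.76 -13.17   0.07] [ 0.5 -0.4 31.3] dist 280.44810571654784
t: 21.07
eef_pos: [462.0, 58.8, 229.3]
eef_rot: [-2.573, -1.802, 0.005]
wrist_force: [1.3, 0.2, 0.3]
width: 68.6
row [-6.74  0.12  0.45] [-0.1  0.1 -0. ] dist 67.56071343613831
```

```bash
python3 -m crank '[[[-3.5,0,0.5,0,0,0],[-6.7,0,0.5,0,0,0],[-6.7,0,0.5,0,0,0],[-6.7,0,0.5,0,0,0]]]'; python3 -m crank '[[[0,0,0,0,0,0],[0,0,0,0,0,0]]]'; python3 -c "
from h import *
w=bot.camera_info('wrist');np.save('w23.npy',w['camera_from_world']);cv2.imwrite('pics/w23.png',bot.read_camera('wrist'))
print(proj(w,[440,-14,104]),proj(w,[469,66,142]))
goto(440,-14,150,70)"
```

```text
t: 21.4
eef_pos: [439.7, -4.4, 224.4]
eef_rot: [-2.573, -1.802, 0.006]
wrist_force: [-0.7, 1.0, 0.2]
width: 68.3
t: 21.57
eef_pos: [440.8, -0.8, 224.8]
eef_rot: [-2.566, -1.811, 0.003]
wrist_force: [0.1, 1.1, 0.7]
width: 68.7
[284.75332407 218.46312999] [286.90492595 122.80829232]
row [-1.27  0.38  7.48] [-0.1  0.1  0.5] dist 75.96558431289792
```

View pics/w23.png

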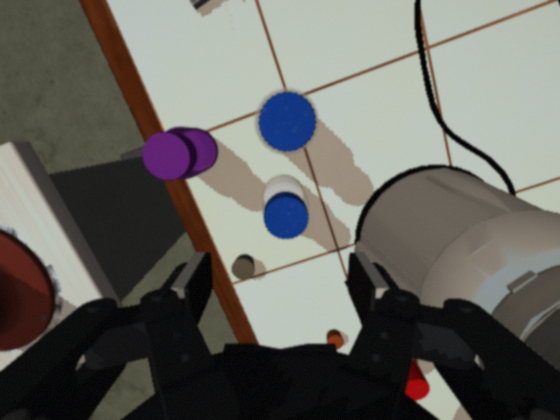

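```bash
python3 -c "
from h import *
t=bot.camera_info('top');w=dict(bot.camera_info('wrist'));w['camera_from_world']=np.load('w23.npy')
print(tri([(t,269.4,218.6),(w,286,215.5)]),tri([(t,234.2,204.4),(w,287.5,121.5)]),atz(w,286,215.5,104))
goto(441,-12.5,150,70)"; python3 -m crank '[[[-1.1,0.3,4,0,0,0.5],[-1.1,0.3,7.5,0,0,0.5],[-1.1,0.3,7.5,0,0,0.5],[-1.1,0.3,7.5,0,0,0.5]]]'; python3 -m crank '[[[0,0,0,0,0,0],[0,0,0,0,0,0]]]'; python3 -c "
from h import *
w=bot.camera_info('wrist');np.save('w24.npy',w['camera_from_world']);cv2.imwrite('pics/w24.png',bot.read_camera('wrist'))
print(proj(w,[441,-13,104]),proj(w,[469,66,142]))
goto(441,-13,78,70)"
```

```text
(array([440.84934032, -15.3887713 ,  90.76139344]), [np.float64(0.1687846602454943), np.float64(0.16878466024536867)]) (array([470.44397346,  67.11675793, 114.07810216]), [np.float64(0.13062888461655273), np.float64(0.13062888461667702)]) [442.04893218 -11.66030932 104.        ]
row [-1.09  0.42  7.48] [-0.1  0.1  0.5] dist 75.70660473168772
t: 21.95
eef_pos: [438.5, -12.6, 149.0]
eef_rot: [-2.572, -1.799, 0.009]
wrist_force: [-0.0, -0.0, 0.6]
width: 68.4
t: 22.12
eef_pos: [440.9, -12.9, 151.6]
eef_rot: [2.574, 1.798, 0.001]
wrist_force: [0.9, -0.1, -0.2]
width: 68.3
[281.115015   232.19147152] [280.13484447  95.51300028]
row [ 0.03 -0.    7.36] [ 0.1  0.  -0.2] dist 73.60061141050393
```

View pics/w24.png

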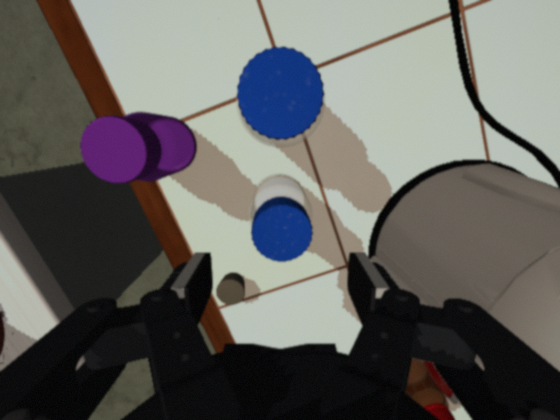

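```bash
python3 -m crank '[[[0.1,0,3,0,0,0],[0.1,0,5.5,0,0,0],[0.1,0,7,0,0,0],[0.1,0,7.3,0,0,0],[0.1,0,7.3,0,0,0]]]'; python3 -m crank '[[[0,0,0,0,0,0],[0,0,0,0,0,0]]]'; python3 -c "
from h import *
cv2.imwrite('pics/w25.png',bot.read_camera('wrist'))
goto(441,-12.5,78,70)"
```

```text
t: 22.58
eef_pos: [439.8, -12.9, 77.1]
eef_rot: [-2.576, -1.798, 0.004]
wrist_force: [0.0, -0.2, -0.3]
width: 68.5
t: 22.75
eef_pos: [440.6, -13.0, 78.2]
eef_rot: [2.576, 1.796, -0.001]
wrist_force: [-0.2, 0.2, 0.1]
width: 68.6
row [0.07 0.03 0.01] [ 0.   0.1 -0.2] dist 0.768114574786861
```

View pics/w25.png

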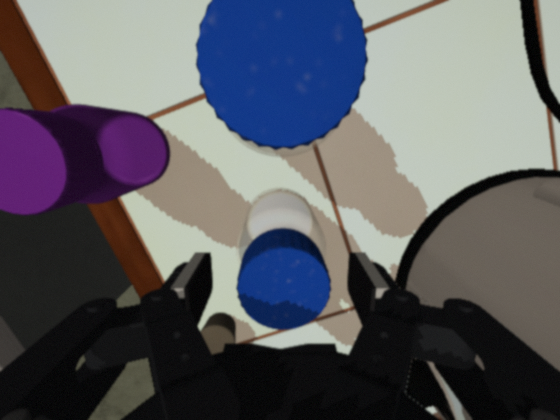

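```bash
python3 -m crank '[[[0.1,0,0,0,0,0],[0.1,0,0,0,0,0],[0.1,0,0,0,0,0],[0.1,0,0,0,0,0]]]' -1; python3 -m crank '[[[0,0,-3,0,0,0],[0,0,-6,0,0,0],[0,0,-6,0,0,0]]]'; python3 -c "
from h import *
print(bot.state()['wrist_force'],bot.state()['moment'])
cv2.imwrite('pics/w26.png',bot.read_camera('wrist'))
crop('scene','s26.png',200,120,340,240,5)
goto(440,0,235,70)"
```

```text
t: 23.13
eef_pos: [440.4, -12.0, 77.8]
eef_rot: [2.576, 1.797, -0.003]
wrist_force: [-1.5, 0.4, 7.3]
width: 40.7
t: 23.38
eef_pos: [442.9, -11.6, 140.8]
eef_rot: [2.573, 1.794, 0.007]
wrist_force: [0.9, 0.8, -1.5]
width: 40.9
[ 0.89781557  0.75306293 -1.49883023] [ 0.04570089 -0.07649861 -0.01877816]
row [ 1.12 -0.46 -9.74] [ 0.   0.1 -0.2] dist 98.14968160926453
```

View pics/w26.png

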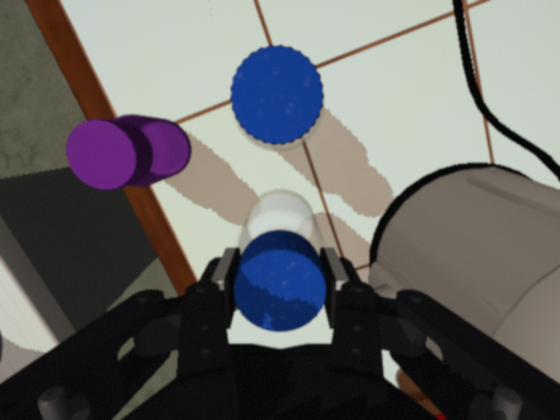

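View pics/s26.png

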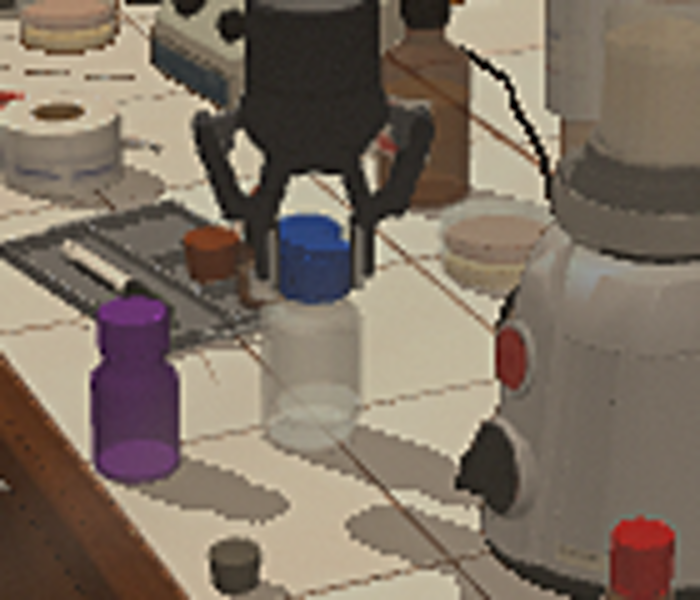

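```bash
python3 -m crank '[[[0,0,-4,0,0,0],[0,0,-8,0,0,0],[1,0,-11,0,0,0],[4,0,-11,0,0,0],[8,0,-11,0,0,0]]]'; python3 -c "
from h import *
goto(491.5,392.5,240,101.3)"
```

```text
t: 23.9
eef_pos: [468.2, 60.1, 247.1]
eef_rot: [2.582, 1.785, -0.006]
wrist_force: [0.4, -1.2, -1.3]
width: 40.7
row [31.92 -9.56  0.55] [ -0.1   0.3 -32. ] dist 333.2540322336701
```

```bash
python3 -m crank '[[[4,-1,0,0,0,-6],[8,-2.2,0,0,0,-12],[12,-3.4,0,0,0,-18],[16,-4.6,0,0,0,-25],[20,-5.8,0,0,0,-32]]]'; python3 -c "
from h import *
goto(491.5,392.5,240,101.3)"
```

```text
t: 24.32
eef_pos: [481.6, 271.6, 244.3]
eef_rot: [-1.973, -2.442, 0.01]
wrist_force: [1.1, -0.3, -1.5]
width: 40.7
row [11.61  3.51  0.38] [-0.4  0.2  0.8] dist 121.34933044726696
```

```bash
python3 -m crank '[[[4,1,0,0,0,0],[8,2.3,1,0,0,0.8],[10.8,3.4,4,0,0,0.8],[10.8,3.4,8,0,0,0.8],[10.8,3.4,10,0,0,0.8]]]'; python3 -m crank '[[[0,0,0,0,0,0],[0,0,0,0,0,0],[0,0,0,0,0,0]]]';python3 -c "
from h import *
w=bot.camera_info('wrist');cv2.imwrite('pics/w27.png',bot.read_camera('wrist'));cv2.imwrite('pics/t27.png',bot.read_camera('top'))
goto(491.5,392.5,110,101.3)
a=np.radians(11.3);X=np.array([np.cos(a),np.sin(a),0]);Y=np.array([-np.sin(a),np.cos(a),0]);C=np.array([469.3,325.3,12])
for x,y in [(-1.5,102.5),(72,102.5),(72,19.5),(-1.5,19.5)]: print((x,y),proj(w,C+x*X+y*Y).round(1))"
```

```text
t: 24.73
eef_pos: [489.7, 383.6, 139.4]
eef_rot: [-1.99, -2.426, 0.019]
wrist_force: [-0.3, -2.5, -2.5]
width: 40.7
t: 24.98
eef_pos: [494.0, 383.4, 146.9]
eef_rot: [-1.999, -2.422, 0.002]
wrist_force: [0.5, -0.2, -0.6]
width: 41.0
row [ 0.91 -0.13  3.82] [ 0.  -0.1 -0.4] dist 39.2904568565956
(-1.5, 102.5) [240.  149.5]
(72, 102.5) [319.6 149. ]
(72, 19.5) [317.  233.7]
(-1.5, 19.5) [243.5 234.1]
```

View pics/w27.png

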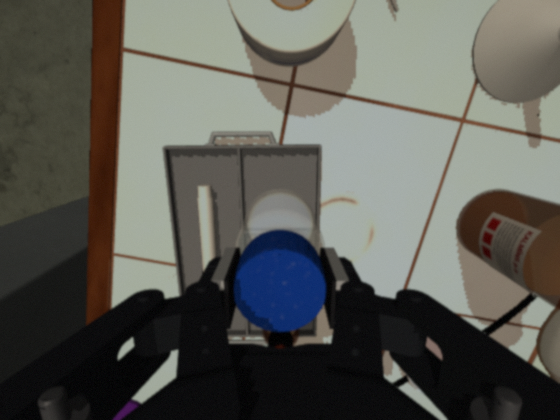

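```bash
python3 -m crank '[[[0.9,-0.1,1.5,0,0,0],[0.9,-0.1,3.0,0,0,0],[0.9,-0.1,3.8,0,0,0],[0.9,-0.1,3.8,0,0,0]]]'; python3 -m crank '[[[0,0,0,0,0,0],[0,0,0,0,0,0]]]';python3 -c "
from h import *
w=bot.camera_info('wrist');cv2.imwrite('pics/w28.png',bot.read_camera('wrist'));crop('scene','s28.png',180,110,300,210,6)
goto(491.5,392.5,81,101.3)"
```

```text
t: 25.42
eef_pos: [489.6, 390.7, 106.0]
eef_rot: [-1.997, -2.423, 0.011]
wrist_force: [1.0, -0.4, -2.0]
width: 40.6
t: 25.58
eef_pos: [491.1, 392.0, 108.7]
eef_rot: [-1.998, -2.423, 0.002]
wrist_force: [-0.8, -0.8, -1.2]
width: 40.8
row [0.03 0.05 2.79] [-0.1 -0.  -0.3] dist 27.90609252475165
```

View pics/w28.png

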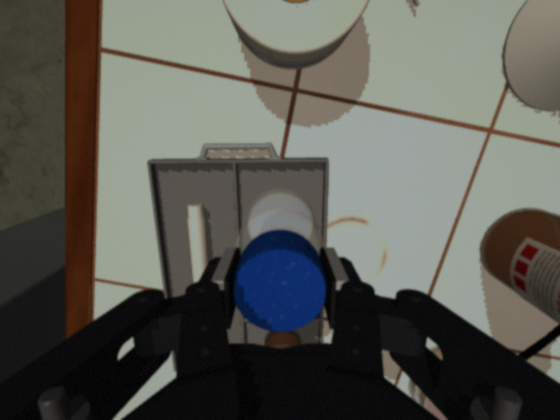

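View pics/s28.png

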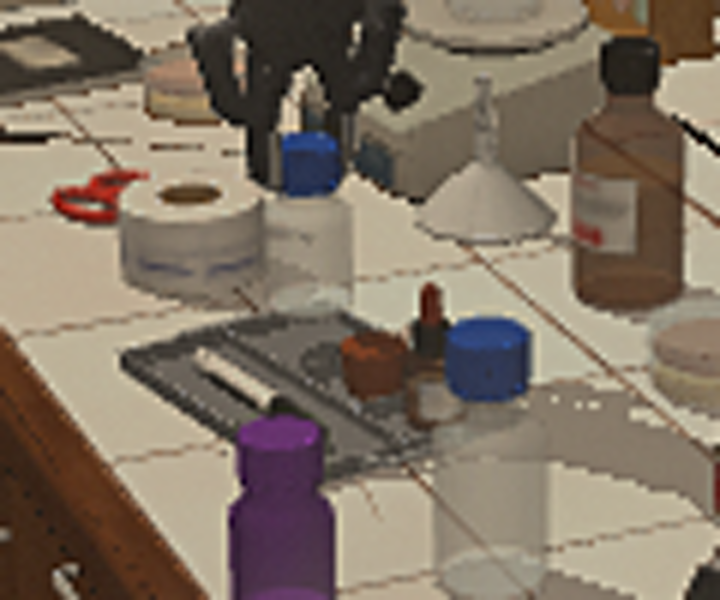

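```bash
python3 -m crank '[[[0,0,1,0,0,0],[0,0,1.8,0,0,0],[0,0,2.3,0,0,0],[0,0,2.5,0,0,0],[0,0,2.5,0,0,0]]]'; python3 -m crank '[[[0,0,0,0,0,0],[0,0,0,0,0,0]]]'; python3 -m crank '[[[0,0,0.1,0,0,0],[0,0,0.1,0,0,0]]]'
```

```text
t: 26.1
eef_pos: [490.1, 391.0, 81.9]
eef_rot: [-1.998, -2.423, 0.008]
wrist_force: [-0.1, 0.8, -0.8]
width: 40.6
t: 26.27
eef_pos: [490.7, 391.8, 83.2]
eef_rot: [-1.998, -2.423, 0.004]
wrist_force: [-0.2, 1.0, -1.0]
width: 40.8
t: 26.43
eef_pos: [490.6, 391.7, 82.2]
eef_rot: [-1.998, -2.423, 0.004]
wrist_force: [-0.2, -0.3, -1.9]
width: 40.7
```

```bash
python3 -m crank '[[[0,0,0.1,0,0,0],[0,0,0.15,0,0,0],[0,0,0.15,0,0,0],[0,0,0.15,0,0,0]]]'
```

```text
t: 26.77
eef_pos: [490.7, 391.8, 80.9]
eef_rot: [-1.998, -2.423, 0.004]
wrist_force: [-0.4, 0.0, 1.6]
width: 41.0
```

Just touching; release and retreat.

```bash
python3 -m crank '[[[0,0,0.05,0,0,0],[0,0,0.05,0,0,0]]]'; python3 -m crank '[[[0,0,0,0,0,0],[0,0,0,0,0,0],[0,0,0,0,0,0]]]' 0.4; python3 -m crank '[[[0,0,-3,0,0,0],[0,0,-7,0,0,0],[0,0,-11,0,0,0],[0,0,-15,0,0,0],[0,0,-15,0,0,0]]]'; python3 -m crank '[[[-4,-2,0,0,0,0],[-8,-4,0,0,0,0],[-12,-6,0,0,0,0],[-16,-8,0,0,0,0],[-16,-8,0,0,0,0]]]'; python3 -c "
from h import *
cv2.imwrite('pics/w29.png',bot.read_camera('wrist'));crop('scene','s29.png',180,100,320,220,5);crop('top','t29.png',60,140,400,290,2.3)"
```

```text
t: 26.93
eef_pos: [490.7, 391.9, 80.9]
eef_rot: [-1.998, -2.423, 0.003]
wrist_force: [-1.2, -0.7, 4.5]
width: 40.6
t: 27.18
eef_pos: [490.5, 391.4, 79.7]
eef_rot: [-1.998, -2.423, 0.005]
wrist_force: [-0.1, -0.9, -0.2]
width: 60.0
t: 27.6
eef_pos: [493.6, 396.1, 239.2]
eef_rot: [1.999, 2.423, 0.023]
wrist_force: [0.5, 0.8, 2.2]
width: 59.6
t: 28.02
eef_pos: [441.4, 211.9, 229.3]
eef_rot: [2.005, 2.416, -0.017]
wrist_force: [-0.3, -0.3, -0.9]
width: 59.7
```

View pics/w29.png

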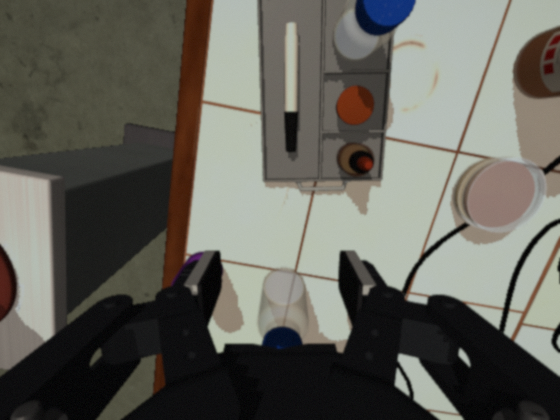

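View pics/s29.png

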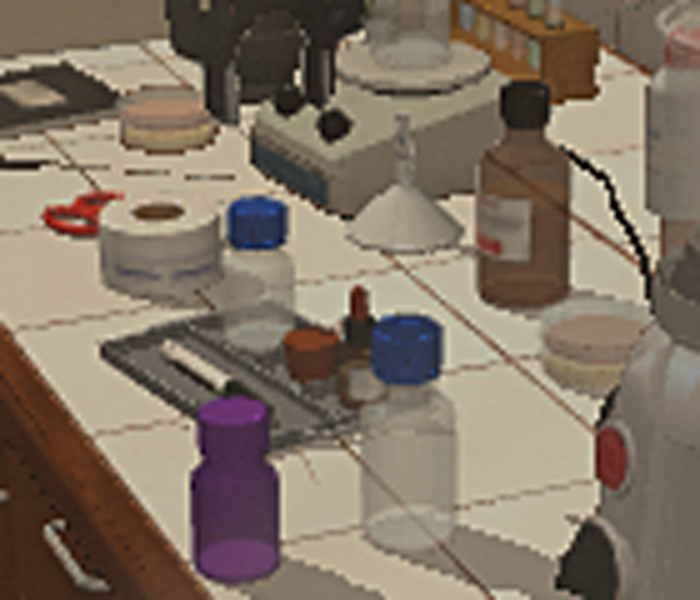

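View pics/t29.png

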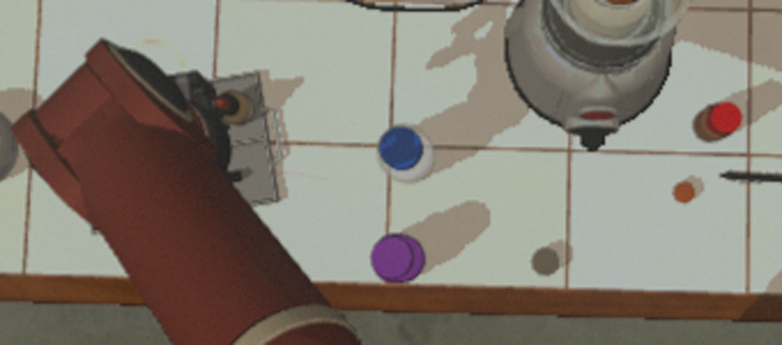

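```bash
python3 -m crank '[[[0,0,-2,0,0,0],[3,0,-2,0,0,0],[6,0,-2,0,0,0],[6,0,-2,0,0,0],[6,0,-2,0,0,0]]]'; python3 -m crank '[[[0,0,0,0,0,0],[0,0,0,0,0,0],[0,0,0,0,0,0],[0,0,0,0,0,0],[0,0,0,0,0,0]]]'; python3 -c "
from h import *
im=bot.read_camera('wrist');crop(0,'w30.png',180,0,460,300,2,im)"
```

```text
t: 28.58
eef_pos: [430.4, 283.0, 250.6]
eef_rot: [-1.988, -2.429, 0.0]
wrist_force: [0.1, 0.1, -0.4]
width: 59.8
t: 29.0
eef_pos: [431.8, 277.9, 250.3]
eef_rot: [-1.999, -2.422, 0.005]
wrist_force: [0.1, 0.3, -0.3]
width: 59.8
```

View pics/w30.png

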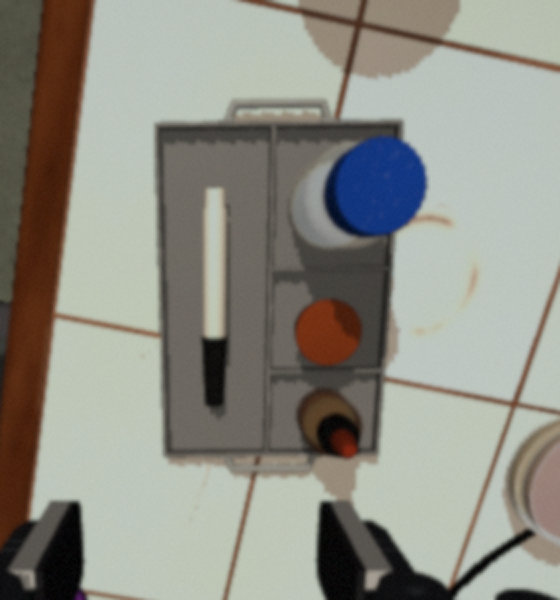

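All four items stand or lie within their compartments, and the robot is clear of everything.

```bash
python3 -c "
from rig import bot
print(bot.finish_job())"
```

```text
the job is handed in; nothing more can be done
None
```

The caddy is packed and handed in at about 29 s, in the order asked: marker flat in the long channel, larger orange stopper wide end up in the middle compartment, dropper bottle in the smallest, and smaller blue-capped bottle in the largest.

**Final checks:** The last wrist and scene pictures show each item in its own compartment, inside the dividers, with the stopper, dropper and bottle standing upright. The arm was clear of everything, at about z = 250 mm. The highest wrist force I saw reported was about 14 N, when the stopper met the floor. I moved none of the look-alikes. The tall blue-capped bottle, red cap, small stopper and part of the thin pen appear in the last pictures in their places.

**What disagreed or was not checked:**
- **Heights from two views:** these scattered from the stated sizes. The smaller bottle's cap came out at 90–122 mm against 104, the stopper's top at 11–12 mm against 30, and the caddy's rim at -4 to 7 mm against 12. Some of the wrist pictures were taken before the arm had settled. I used the stated heights and confirmed them by close views and contact when placing.
- **Caddy position:** the top and wrist views differed by about 2 mm, and I used a value between them.
- **Jaw width:** it read about 3 mm under the true size on every grasp.
- **Top camera:** in the last top picture the arm hid most of the caddy, so the final check rests on the wrist and scene views.

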